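# Fit the spacer cog and tube wheel on the mixer's splined hub

### The job

Set up the inclined rotary mixer for a run: slide the toothed steel spacer cog onto its splined hub, turned so that its wide slot finds the hub's wide master spline, and push it fully home. Then slide the grey tube wheel onto the same hub in the same way until it sits flat on the cog, let go, and leave the timer, the bottle and the roll of tape where they stand.

Things in the scene. Friction and masses are not known exactly. Their poses are not given: they have to be found in the camera images.
- hub_seat (a point): Centre of the round steel shoulder (54 mm across) at the foot of the mixer's hub, on its axis; +z points out along the hub, which leans 30 degrees from vertical towards the mixer's front (robot side); +x is the direction of the wide master spline, which starts downhill (to the front) or up to 40 degrees to either side. A gearbox holds the hub stiffly (1.5 N m to turn it).
- hub_tip (a point): Tip of the steel hub, 66 mm from hub_seat, same axes. Core 26 mm diameter up to 58 mm above the shoulder, then a cone to 17 mm at the tip. Four splines reach 18 mm from the axis and rise from the shoulder to 52 mm, their tops roof-shaped (last 9 mm of the wide one, 5 mm of the others): one wide (12 mm) at +x, three narrow (7 mm) at +y, -x, -y.
- drive: The fixed white mixer drive that carries the hub; origin on the bench under its centre, x to its back (away from the robot), z up. Footprint 174 mm (x) by 150 mm (y), front about 64 mm high, top face rising 30 degrees to 148 mm at the back; the hub's shoulder stands 24 mm out of that face. A dial sticks out 13 mm from its front.
- cog_mid (a point): Loose steel spacer cog, 34 mm high, about 0.25 kg, flat on the bench. Point on its axis, half-way up (17 mm above its underside), z up. Toothed flange 90 mm across on the lowest 8 mm; above it, up to the top, a square collar 52 mm across flats that face +-x and +-y: grip two opposite flats. Fully home this point is 17 mm from hub_seat; the hub stands 32 mm out of its top.
- cog_bore (a point): Lower mouth of the cog's through bore, on its axis, axes as cog_mid; +x starts within 35 degrees of straight towards the robot. Wide slot (14.4 mm) at +x, narrower ones (9.4 mm) at +y, -x, -y, their floors 19.2 mm from the axis; 28 mm between opposite teeth. Goes over the hub only with the wide slot on the wide spline; play about 1.2 mm, or 4 degrees.
- wheel_mid (a point): Loose grey tube wheel, 68 mm high, about 0.3 kg, flat on the bench. Point on its axis, half-way up (34 mm above its underside), z up. Disc 130 mm across with eight rim scallops, 14 mm thick; square boss 52 mm wide up to 40 mm; on it a square knob 40 mm across flats (facing +-x, +-y), from 40 to 68 mm: grip two opposite flats. Fully home this point is 68 mm from hub_seat.
- wheel_bore (a point): Mouth of the wheel's blind bore (34 mm deep, open below), on its axis, axes as wheel_mid; a raised rib on the disc marks +x, which starts within 35 degrees of towards the robot. Wide slot (14.4 mm) at +x, narrower ones (9.4 mm) at +y, -x, -y, their floors 19.2 mm from the axis; 28 mm between opposite teeth. Goes over the hub only with the wide slot on the wide spline; play about 1.2 mm, or 4 degrees.
- timer: Loose bystander: white bench timer 68 x 62 x 19 mm; origin at the centre of its underside. Leave it.
- bottle: Loose bystander: clear reagent bottle with screw cap, 48 mm diameter, 115 mm high; origin at the centre of its underside. Leave it.
- tape: Loose bystander: roll of tape 60 mm diameter, 18 mm high, lying flat; origin at the centre of its underside. Leave it.
Things that resemble listed ones, but are neither listed nor needed, are in the scene too. What is meant by the part that bears cog_mid is not purple, and is the larger of those in its own colour.

How it is judged (in metres and radians):
On the way, in this order (a step that is already met when the one before it is completed fails the run):
1. the spacer cog is fully home on the hub, keyed on the master spline (z of cog_mid in the frame of hub_seat between 0.013 and 0.02 m and x of cog_mid in the frame of hub_seat between -0.003 and 0.003 m and y of cog_mid in the frame of hub_seat between -0.003 and 0.003 m and angle between the z axis of cog_mid and the z axis of hub_seat, either way round below 0.1 rad and angle between the x axis of cog_mid and the x axis of hub_seat, either way round below 0.17 rad), for 0.2 s.
2. the tube wheel is fully home on the hub against the cog (all of step 1 and z of wheel_mid in the frame of hub_seat between 0.064 and 0.071 m and x of wheel_mid in the frame of hub_seat between -0.003 and 0.003 m and y of wheel_mid in the frame of hub_seat between -0.003 and 0.003 m and angle between the z axis of wheel_mid and the z axis of hub_seat, either way round below 0.1 rad and angle between the x axis of wheel_mid and the x axis of hub_seat, either way round below 0.17 rad), for 0.2 s.
At the end, for the whole second after the job is handed in: The cog sits on the hub's shoulder and the wheel on the cog, each within 3 mm of fully home along the hub, centred within 3 mm, its bore along the hub within 0.1 rad and its wide slot on the wide spline (within 0.17 rad), both at rest and released (all of step 2 and linear speed of each of cog, wheel below 0.02 m/s); the robot touches nothing.
It fails at once if the white timer is moved by more than 30 mm (distance of timer from where it was at the start of the episode above 0.03 m).
It fails at once if the reagent bottle is moved by more than 30 mm (distance of bottle from where it was at the start of the episode above 0.03 m).
It fails at once if the roll of tape is moved by more than 30 mm (distance of tape from where it was at the start of the episode above 0.03 m).
It also fails if it takes over 67 s, if anything falls off the work surface, if the arm or the gripper's body presses on something with over 40 N, if the wrist force passes 120 N, or if a joint passes its speed limit or range.

### The arm

A 6-joint arm with a two-finger parallel gripper is mounted at the origin on a cart in front of the work surface, level with it; the furniture and walls round the work are solid. World frame = base frame: x ahead of the robot, y to its left, z up, the work surface at z = 0. Lengths are in mm, angles in rad, forces in N, time in s.
With the tool pointing down it reaches from about 375 to 900 mm from the base axis. Payload 3.1 kg.
Tool frame: the origin (TCP) lies midway between the tips of the shut fingers; the grasp point (between the pads) lies 19 mm behind it; z points along the fingers, y is the line along which they close (so a half turn about z gives the same grasp; the last joint's range is limited). The gripper opens to 87 mm and grips with 3 to 60 N. Pads are 19 mm wide; open, the fingers measure 117 mm over their backs; the gripper's body (75 mm by 190 mm) begins 51 mm behind the grasp point.
Start: joints at [1.169, 0.527, 1.433, -0, 1.181, -0.178], TCP at [138.67, 609.399, 222.548] pointing down, gripper open.
Joint ranges: [-3.08, 3.08], [-0.75, 2.2], [0.22, 2.44], [-1.43, 4.57], [0, 2.65], [-2.85, 2.85]. Speed limits (rad/s): [2.79, 2.79, 3.14, 3.14, 3.14, 3.14].

### API

Orientations are given as a unit quaternion [w, x, y, z].
In Python, from cell import r, viewer gives the robot as it stands.
- The arm moves only by the tool carry_out, never from a script. Its argument "rows" is a list of rows, each a list of 3 entries, a list of its own where there are three numbers: the shift along the tool's x, y, z in mm, then the turn, a rotation vector about the tool's x, y, z in rad, then the finger opening in mm, from 0 to 87. In form: [[[x, y, z], [wx, wy, wz], jaw], ...]. A call has 1 to 12 rows; each row shifts and turns the commanded pose from where the row before left it, along the tool's axes as they then stand; what a row does not reach is not made up. A row lasts 1/10 s, in which the tool goes at most 50 mm and 8.59 degrees, less where a joint would pass 70% of its speed; a pose out of reach is approached as far as the arm can. A call is refused whole if a number of a shift passes 50 or a number of a turn 0.15, either way. A call with a gripper value outside its range is refused whole. The fingers move at their own pace and stop on an object; "squeeze" is the grip in N (left out, the last holds). Time passes only in rows, so rows that do not move let the fingers close. It gives the time, the measured TCP pose, the force, the opening and the grip force at its end, in the units of the state.
- r.observe(): the state, without advancing time (a new reading comes with each control period).
- viewer.snapshot(name): name is "scene" or "top" or "wrist"; returns the picture (384x512x3 uint8, blue, green, red); there is no depth.
- viewer.get_calibration(name): a dict with "mtx" (3x3 intrinsics, pixels), "distortion" ([k1, k2, p1, p2, k3] as OpenCV has them; the pictures are not rectified), "T" (4x4, takes a point from camera to world coordinates); the wrist camera has in their place "tool_from_camera" (4x4, takes a point from camera to tool coordinates, whose origin is the TCP and whose axes are the flange's). Camera axes: x right, y up, looking along -z (the intrinsics and any distortion apply to the point x, -y, -z); pixel columns grow to the right and rows downward; lengths in mm; the calibration is good to about 2 mm. A picture is of the moment at which its call begins: read the wrist's pose just before it. get_calibration takes no time and is no camera call.
- r.sign_off(): hands the job in; it is judged then, once.
The state is a dict: "clock": time; "q": joint angles; "dq": joint speeds; "joint_torque": joint torques, N m; "eef_pos": TCP position; "eef_rot": TCP orientation; "wrist_force": force on the tool from outside, world axes, zero at the start; "moment": the same for the moment, N m; "width": finger opening in mm; "grip_force": force on a finger pad.
Only numpy, scipy, OpenCV 4.12 (cv2) and the standard library are available. Lean on these libraries where they do the work, as an engineer would, in place of code of your own. Each camera call takes 0.05 s, during which the arm holds its last target. There are 200 camera calls.

## Working session

There is one attempt and no reset: what is moved stays moved. The work goes in short steps, Python scripts to look and compute and a tool call to move; the robot and the scene stay as the last step left them, time stands still between calls to the robot, and variables do not carry over. Pictures are saved under pics/ and viewed, at most 10 in all, crops included, and the job is handed in when it is done.

Besides the shell and the picture viewer there is one more tool, called after "Call:" by a JSON object that holds its "op" and its "data". carry_out: Moves the arm, as the interface text tells. Its arguments: {"type":"object","properties":{"rows":{"type":"array"},"squeeze":{"type":"number"}},"required":["rows"]}

```bash
ls; mkdir -p pics; cat > h.py <<'E'
import numpy as np,cv2
from cell import r,viewer
from scipy.spatial.transform import Rotation as R
np.set_printoptions(precision=3,suppress=True)
def ray(cam,uv,st=None):
    c=viewer.get_calibration(cam)
    T=np.array(c["T"]) if "T" in c else None
    if T is None:
        st=st or r.observe(); q=st["eef_rot"]
        W=np.eye(4);W[:3,:3]=R.from_quat([q[1],q[2],q[3],q[0]]).as_matrix();W[:3,3]=st["eef_pos"]
        T=W@np.array(c["tool_from_camera"])
    p=cv2.undistortPoints(np.array(uv,float).reshape(-1,1,2),np.array(c["mtx"]),np.array(c["distortion"])).reshape(-1,2)
    d=np.c_[p[:,0],-p[:,1],-np.ones(len(p))]@T[:3,:3].T
    return T[:3,3],d
def onz(cam,uv,z,st=None):
    o,d=ray(cam,uv,st); return o+d*((z-o[2])/d[:,2])[:,None]
def proj(cam,P,st=None):
    c=viewer.get_calibration(cam)
    if "T" in c: T=np.array(c["T"])
    else:
        st=st or r.observe(); q=st["eef_rot"]
        W=np.eye(4);W[:3,:3]=R.from_quat([q[1],q[2],q[3],q[0]]).as_matrix();W[:3,3]=st["eef_pos"]
        T=W@np.array(c["tool_from_camera"])
    X=(np.array(P,float).reshape(-1,3)-T[:3,3])@T[:3,:3]
    X=X*[1,-1,-1]
    return cv2.projectPoints(X,np.zeros(3),np.zeros(3),np.array(c["mtx"]),np.array(c["distortion"]))[0].reshape(-1,2)
E
python3 - <<'E'
from h import *
s=r.observe(); print(s)
a=viewer.snapshot("scene");b=viewer.snapshot("top")
cv2.imwrite("pics/scene0.png",a);cv2.imwrite("pics/top0.png",b)
cv2.imwrite("pics/both.png",np.vstack([cv2.resize(a,(800,600))]))
cv2.imwrite("pics/top1.png",cv2.resize(b,(800,600)))
for n in("scene","top","wrist"): print(n,viewer.get_calibration(n))
E
```

```text
pics
{'clock': 0.0, 'q': array([ 1.169,  0.528,  1.434, -0.   ,  1.181, -0.178]), 'dq': array([-0.002, -0.   , -0.   , -0.001,  0.002, -0.001]), 'joint_torque': array([ -0.   , -44.004, -17.659,   0.063,   0.058,  -0.   ]), 'eef_pos': array([138.393, 608.725, 221.573]), 'eef_rot': array([-0.   ,  0.112,  0.994, -0.001]), 'wrist_force': array([ 0.031, -0.126,  0.092]), 'moment': array([ 0.022,  0.018, -0.008]), 'grip_force': 0.0, 'width': 87.15871982214391}
scene {'mtx': array([[404.12 ,   0.   , 251.992],
       [  0.   , 404.12 , 191.503],
       [  0.   ,   0.   ,   1.   ]]), 'distortion': array([-0.059,  0.   ,  0.   ,  0.   ,  0.   ]), 'T': array([[   0.681,    0.478,   -0.555, -171.045],
       [  -0.732,    0.425,   -0.532, -626.635],
       [  -0.019,    0.769,    0.639,  944.098],
       [   0.   ,    0.   ,    0.   ,    1.   ]])}
top {'mtx': array([[370.483,   0.   , 253.366],
       [  0.   , 370.483, 184.675],
       [  0.   ,   0.   ,   1.   ]]), 'distortion': array([0.034, 0.   , 0.   , 0.   , 0.   ]), 'T': array([[   0.029,    0.985,   -0.171,  367.139],
       [  -1.   ,    0.028,   -0.013,   34.622],
       [  -0.008,    0.172,    0.985, 1114.457],
       [   0.   ,    0.   ,    0.   ,    1.   ]])}
wrist {'mtx': array([[313.553,   0.   , 256.143],
       [  0.   , 313.553, 190.848],
       [  0.   ,   0.   ,   1.   ]]), 'distortion': array([0.014, 0.   , 0.   , 0.   , 0.   ]), 'tool_from_camera': array([[   0.   ,    0.952,    0.307,   85.836],
       [   1.   ,   -0.   ,   -0.   ,    0.347],
       [  -0.   ,    0.307,   -0.952, -162.567],
       [   0.   ,    0.   ,    0.   ,    1.   ]])}
```

View pics/both.png

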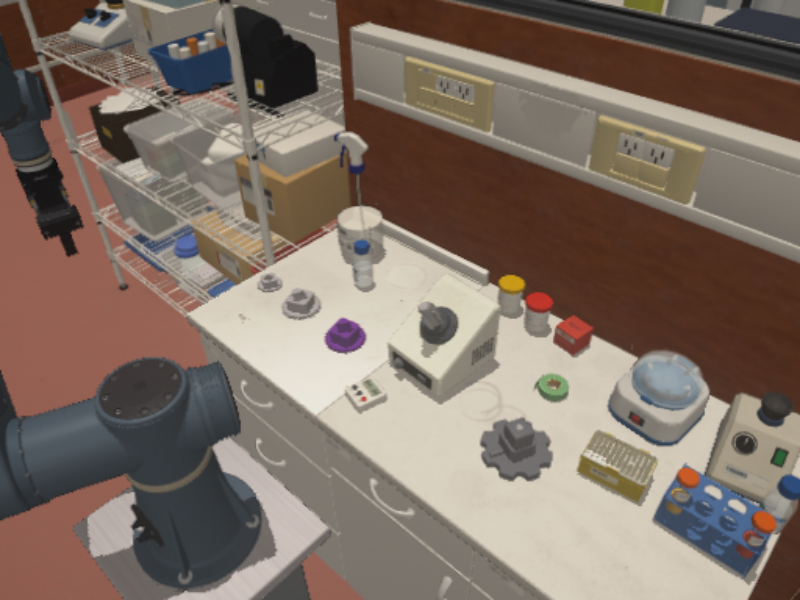

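View pics/top1.png

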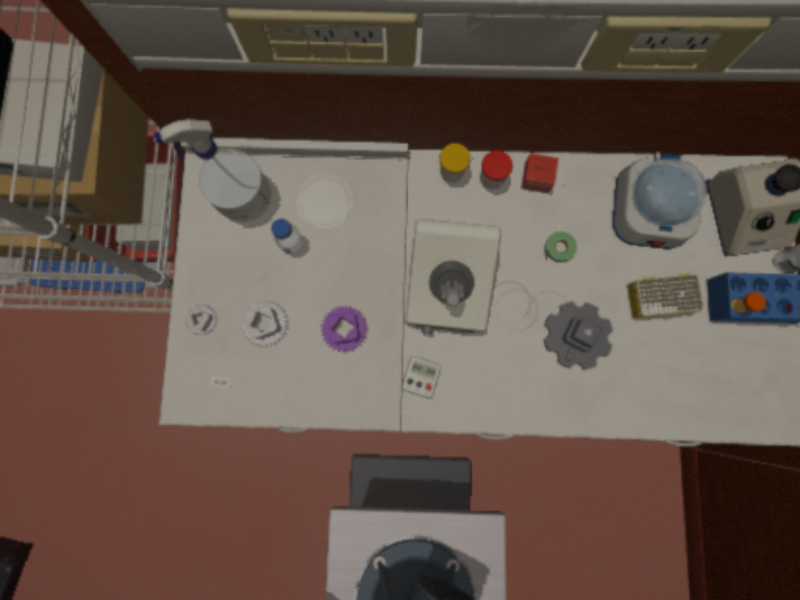

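The scene view shows the drive with its hub at (437,322) and the wheel at (517,448). The timer is at (365,393), the bottle at (362,265) and the tape at (552,386). There are three cog candidates in the top view: purple (343,329), small steel (201,320) and larger steel (265,324). The larger steel one fits the description, since it isn't purple and is the bigger of its colour. I'll confirm that in a crop.

```bash
python3 - <<'E'
from h import *
b=cv2.imread("pics/top0.png")
def crop(x,y,w,h,s): return cv2.resize(b[y:y+h,x:x+w],None,fx=s,fy=s,interpolation=cv2.INTER_CUBIC)
L=crop(110,180,133,50,6)[:300,:798]   # cogs
A=crop(255,140,66,50,6); B=crop(338,187,66,50,6)
cv2.imwrite("pics/crop1.png",np.vstack([L,np.hstack([A,B,np.zeros((300,6,3),np.uint8)])[:, :798]]))
# rough positions on plane
for n,uv,z in(("cog top",(265*.64,322*.64),34),("wheel boss",(581*.64,333*.64),40),("hubtip",(451*.64,292*.64),190),("timer",(422*.64,378*.64),19),("bottle",(281*.64,229*.64),115),("tape",(561*.64,247*.64),18),("drive front left corner",(405*.64,326*.64),64),("fr right",(487*.64,331*.64),64),("back l",(414*.64,222*.64),148),("back r",(499*.64,226*.64),148)):
    print(n,onz("top",uv,z)[0])
E
```

```text
cog top [484.371 291.91   34.   ]
wheel boss [ 480.172 -296.118   40.   ]
hubtip [524.665 -42.887 190.   ]
timer [389.35   -5.187  19.   ]
bottle [642.889 255.447 115.   ]
tape [ 648.369 -268.693   18.   ]
drive front left corner [480.994  29.38   64.   ]
fr right [ 476.211 -119.583   64.   ]
back l [652.679  19.089 148.   ]
back r [ 649.412 -127.355  148.   ]
```

View pics/crop1.png

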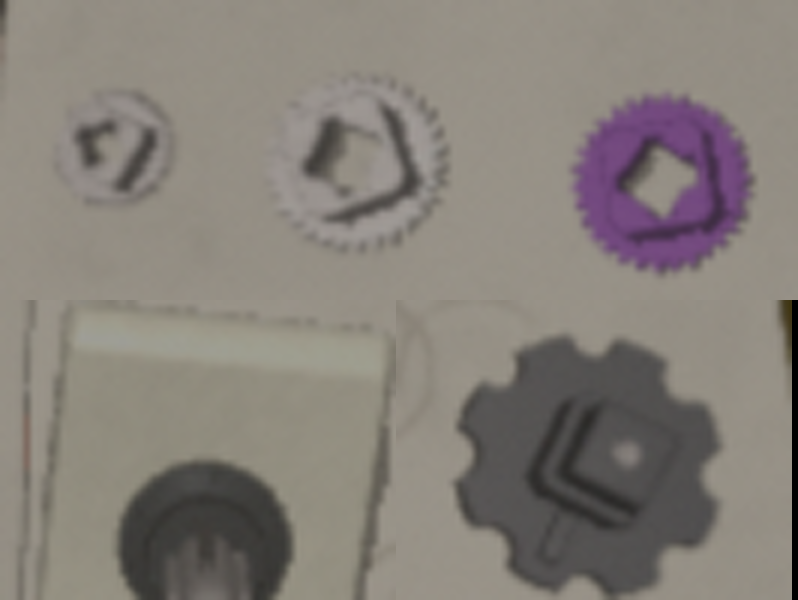

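The enlarged crop confirms it. The larger steel cog (raw top pixel about 170,206) has the 90 mm flange, and the small steel one and the purple one are decoys. Next I'll bring the wrist camera over it.

Call:
{"op": "carry_out", "data": {"rows": [[[-37,-21,7],[0,0,0],87],[[-37,-21,7],[0,0,0],87],[[-37,-21,7],[0,0,0],87],[[-37,-21,7],[0,0,0],87],[[-37,-21,7],[0,0,0],87],[[-37,-21,7],[0,0,0],87],[[-37,-21,7],[0,0,0],87],[[-37,-21,7],[0,0,0],87],[[-37,-21,7],[0,0,0],87],[[-37,-21,7],[0,0,0],87],[[-37,-21,0],[0,0,0],87],[[0,0,0],[0,0,0],87]]}}

```text
clock: 1.3
eef_pos: [489.0, 290.5, 152.2]
eef_rot: [0.002, 0.115, 0.993, -0.0]
wrist_force: [0.4, 0.3, -0.6]
width: 86.9
grip_force: 0.0
```

```bash
python3 - <<'E'
from h import *
s=r.observe(); print(s["clock"],s["eef_pos"],s["eef_rot"])
a=viewer.snapshot("wrist");cv2.imwrite("pics/w1.png",a)
import pickle;pickle.dump(s,open("s1.pkl","wb"))
cv2.imwrite("pics/w1v.png",cv2.resize(a,(800,600)))
E
```

```text
1.3 [488.981 290.513 152.164] [ 0.002  0.115  0.993 -0.   ]
```

View pics/w1v.png

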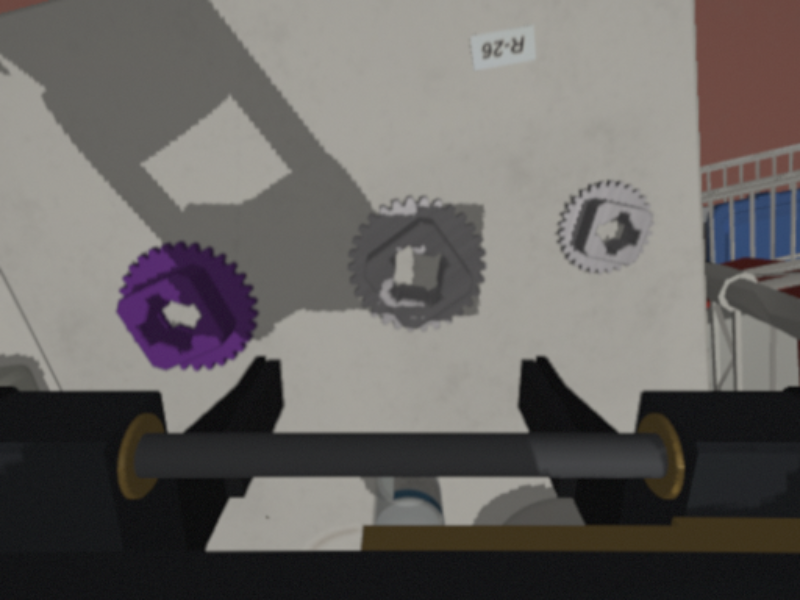

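The wrist view shows the cog in the arm's shadow at about (418,262), with the purple decoy at (185,310) and the small steel one at (605,228). I'll enlarge the collar with the contrast stretched.

```bash
python3 - <<'E'
from h import *
a=cv2.imread("pics/w1.png",0)[120:215,215:320]
b=cv2.imread("pics/top0.png",0)[185:230,145:195]
def st(c,s,lo,hi):
    c=np.clip((c.astype(float)-lo)*255/(hi-lo),0,255).astype(np.uint8)
    return cv2.resize(c,None,fx=s,fy=s,interpolation=cv2.INTER_CUBIC)
print(np.percentile(a,[1,50,99]),np.percentile(b,[1,50,99]))
A=st(a,4,50,150);B=st(b,7.5,80,210)
H=max(A.shape[0],B.shape[0])
o=np.zeros((H,A.shape[1]+B.shape[1]),np.uint8);o[:A.shape[0],:A.shape[1]]=A;o[:B.shape[0],A.shape[1]:]=B
print(o.shape,A.shape);cv2.imwrite("pics/c2.png",o)
E
```

```text
[ 60.  98. 161.] [ 75.49 143.   152.  ]
(380, 795) (380, 420)
```

View pics/c2.png

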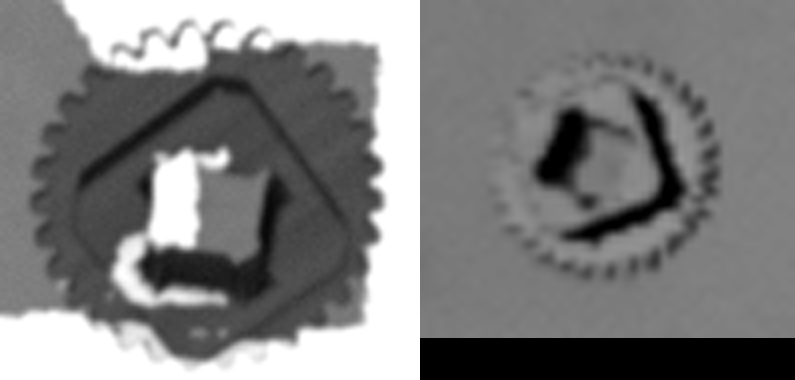

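In the enlarged crop, the collar shows as a chamfered square. Its edges are upper-left (90,182)-(205,96), upper-right (255,100)-(340,212), lower-right (345,250)-(245,325) and lower-left (85,235)-(160,328). I'll refine these edges and check the 52 mm spacing.

```bash
cat >> h.py <<'E'
def fitedge(img,p,q,w=3,n=40,sign=0):
    # subpixel strongest gradient along normal of segment p-q, robust line; returns 2 points
    p,q=np.array(p,float),np.array(q,float);d=(q-p)/np.linalg.norm(q-p);nn=np.array([-d[1],d[0]])
    g=cv2.GaussianBlur(img,(0,0),0.8).astype(np.float32);t=np.arange(-w,w+.01,.25)
    pts=[]
    for s in np.linspace(0.05,.95,n):
        c=p+s*(q-p);X=(c+t[:,None]*nn).astype(np.float32)
        v=cv2.remap(g,X[None,:,0],X[None,:,1],cv2.INTER_LINEAR)[0];dv=np.gradient(v)
        k=np.argmax(np.abs(dv) if sign==0 else dv*sign);pts.append(X[k])
    vx,vy,x,y=cv2.fitLine(np.array(pts),cv2.DIST_HUBER,0,.01,.01).ravel()
    res=np.median(np.abs((np.array(pts)-[x,y])@[-vy,vx]))
    L=np.dot(p-[x,y],[vx,vy]),np.dot(q-[x,y],[vx,vy])
    return [(x+L[0]*vx,y+L[0]*vy),(x+L[1]*vx,y+L[1]*vy)],res
def square(P):
    # P: list of 4 (2x2 world xy) edges in order round; returns centre, width(s), angle list
    P=[np.array(e)[:,:2] for e in P];ang=[np.arctan2(*(e[1]-e[0])[::-1]) for e in P]
    a4=np.angle(np.mean(np.exp(4j*np.array(ang))))/4
    c=np.zeros(2);w=[]
    for i in(0,1):
        m0,m1=P[i].mean(0),P[i+2].mean(0);k=(ang[i]-a4)/(np.pi/2);k=a4+np.round(k)*np.pi/2
        nn=np.array([-np.sin(k),np.cos(k)]);c+=nn*(nn@(m0+m1)/2);w.append(abs(nn@(m0-m1)))
    return c,w,np.degrees(a4),np.degrees(ang)%90
E
python3 - <<'E'
from h import *
import pickle;s=pickle.load(open("s1.pkl","rb"))
a=cv2.imread("pics/w1.png",0)
f=lambda x,y:(215+(x+.5)/4-.5,120+(y+.5)/4-.5)
E=[((90,182),(205,96)),((255,100),(340,212)),((345,250),(245,325)),((160,328),(85,235))]
raw=[];ref=[]
for p,q in E:
    e=[f(*p),f(*q)];raw.append(onz("wrist",e,34,s))
    e2,res=fitedge(a,*e,w=2);ref.append(onz("wrist",e2,34,s));print(res,np.array(e),np.array(e2))
print(square(raw));print(square(ref))
E
```

```text
0.18233016 [[237.125 165.125]
 [265.875 143.625]] [[237.13  165.132]
 [266.306 144.227]]
0.27135658 [[278.375 144.625]
 [299.625 172.625]] [[279.896 143.533]
 [300.391 172.075]]
0.3244543 [[300.875 182.125]
 [275.875 200.875]] [[301.99  183.753]
 [276.228 201.39 ]]
0.57512736 [[254.625 201.625]
 [235.875 178.375]] [[253.144 202.669]
 [235.967 178.31 ]]
(array([481.76 , 303.431]), [np.float64(49.15875720752941), np.float64(50.10378643375117)], np.float64(24.618235136585113), array([23.903, 24.75 , 25.856, 23.965]))
(array([482.325, 303.865]), [np.float64(49.8467672461908), np.float64(52.19234085926585)], np.float64(22.416405474716388), array([22.747, 23.353, 23.311, 20.247]))
```

```bash
python3 - <<'E'
from h import *
import pickle;s=pickle.load(open("s1.pkl","rb"))
f=lambda x,y:(215+x/4,120+y/4)
g=lambda x,y:(145+(x-420)/7.5,185+y/7.5)
print("wrist flange l,r",onz("wrist",[f(33,190),f(383,190),f(208,362),f(190,22)],8,s))
print("top flange l,r,t,b",onz("top",[g(495,165),g(718,165),g(606,55),g(606,278)],8))
print(proj("top",[482,304,34]),proj("top",[482,304,0]))
# R-26 label corners: scene-independent check
print("label wrist",onz("wrist",[(503*.64,46*.64)],0,s)," top",onz("top",[(220*.64,382*.64)],0))
E
```

```text
wrist flange l,r [[470.774 261.386   8.   ]
 [490.753 346.868   8.   ]
 [525.992 294.083   8.   ]
 [439.279 308.911   8.   ]]
top flange l,r,t,b [[483.218 341.589   8.   ]
 [485.683 252.58    8.   ]
 [528.868 300.37    8.   ]
 [439.451 294.186   8.   ]]
[[165.416 206.772]] [[168.138 208.04 ]]
label wrist [[369.508 379.715   0.   ]]  top [[371.512 377.191   0.   ]]
```

```bash
cat >> h.py <<'E'
def pose(s=None):
    s=s or r.observe();q=s["eef_rot"];return np.array(s["eef_pos"]),R.from_quat([q[1],q[2],q[3],q[0]])
def plan(p,zdir,xdir):
    "shift in present tool axes, and rotvec (tool axes), to reach TCP p with tool z along zdir, x near xdir"
    p0,R0=pose();z=np.array(zdir,float);z/=np.linalg.norm(z);x=np.array(xdir,float);x-=z*(x@z);x/=np.linalg.norm(x)
    R1=R.from_matrix(np.c_[x,np.cross(z,x),z])
    print("shift",R0.inv().apply(np.array(p)-p0),"turn",(R0.inv()*R1).as_rotvec(),"then-shift-in-new-axes",R1.inv().apply(np.array(p)-p0))
E
python3 - <<'E'
from h import *
print(pose()[0]);a=np.radians(203);plan([482,302,80],[0,0,-1],[np.cos(a),np.sin(a),0])
E
```

```text
[486.291 291.964 152.061]
shift [ 6.462  8.803 72.06 ] turn [-0.    0.   -0.63] then-shift-in-new-axes [ 0.029 10.915 72.061]
```

Call:
{"op": "carry_out", "data": {"rows": [[[6,9,22],[0,0,0],87],[[0,0,10],[0,0,-0.126],87],[[0,0,10],[0,0,-0.126],87],[[0,0,10],[0,0,-0.126],87],[[0,0,10],[0,0,-0.126],87],[[0,0,10],[0,0,-0.126],87],[[0,0,0],[0,0,0],87],[[0,0,0],[0,0,0],87],[[0,0,0],[0,0,0],87]]}}

```text
clock: 2.25
eef_pos: [480.2, 304.5, 81.1]
eef_rot: [0.0, -0.201, 0.98, 0.0]
wrist_force: [0.2, 0.0, -0.8]
width: 87.2
grip_force: 0.0
```

```bash
python3 - <<'E'
from h import *
import pickle
s=r.observe(); print(s["eef_pos"],s["eef_rot"],s["q"])
a=viewer.snapshot("wrist");cv2.imwrite("pics/w2.png",a)
pickle.dump(s,open("s2.pkl","wb"))
g=cv2.cvtColor(a,cv2.COLOR_BGR2GRAY)
P=proj("wrist",[482,303,34],s)[0];print(P)
c=g[:, 100:412];c=np.clip((c.astype(float)-40)*2.2,0,255).astype(np.uint8)
cv2.imwrite("pics/c3.png",cv2.resize(c[60:320],None,fx=2.3,fy=2.3,interpolation=cv2.INTER_CUBIC))
E
```

```text
[480.232 304.498  81.052] [ 0.    -0.201  0.98   0.   ] [ 0.369  0.652  1.692  0.     0.797 -1.607]
[252.028 215.695]
```

View pics/c3.png

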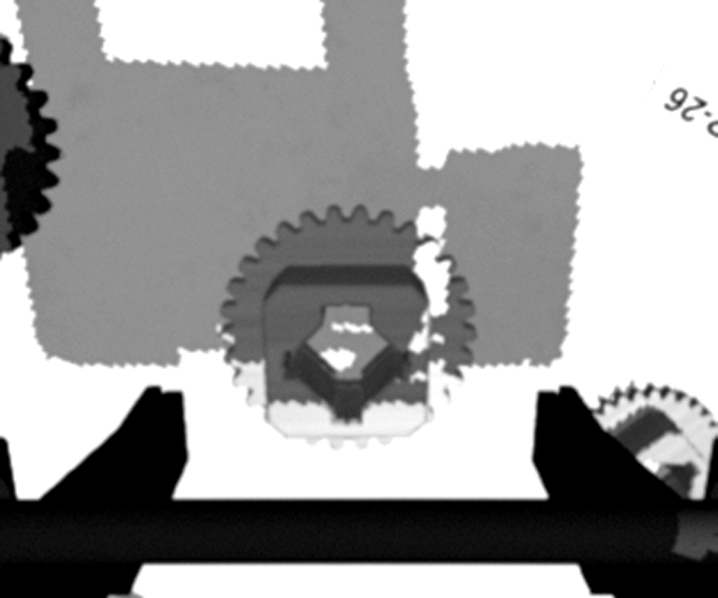

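The near view shows the cog aligned with the tool. The collar's top face spans x 266–430 and y 284–436 in the crop, and the wide slot is at the top, towards the robot. The small steel decoy is at the right edge (650,450).

```bash
python3 - <<'E'
from h import *
import pickle;s=pickle.load(open("s2.pkl","rb"))
f=lambda x,y:(100+(x+.5)/2.3-.5,60+(y+.5)/2.3-.5)
pts=[f(266,360),f(430,360),f(348,284),f(348,436)]
X=onz("wrist",pts,34,s);p,Rt=pose(s)
T=Rt.inv().apply(X-p);print(T);print("size",X[1]-X[0],np.linalg.norm(T[1]-T[0]),np.linalg.norm(T[3]-T[2]))
print("centre tool",(T[0,1]+T[1,1])/2,(T[2,0]+T[3,0])/2)
# edge slope in image: top edge of top face
e,res=fitedge(cv2.imread("pics/w2.png",0),f(290,284),f(405,284),w=2);W=onz("wrist",e,34,s);d=Rt.inv().apply(W[1]-W[0]);print(res,d,np.degrees(np.arctan2(d[0],d[1])))
E
```

```text
[[ -1.424 -28.511  47.051]
 [ -1.424  22.906  47.055]
 [ 23.424  -2.684  47.037]
 [-28.061  -2.934  47.07 ]]
size [-20.265  47.255   0.   ] 51.41701140221662 51.48550736217934
centre tool -2.8025048256822593 -2.3183738598124037
3.0714273e-06 [ 0.003 34.851  0.003] 0.004149273004293086
```

Call:
{"op": "carry_out", "data": {"rows": [[[-2,-3,15],[0,0,0],87],[[0,0,20],[0,0,0],87],[[0,0,20],[0,0,0],87],[[0,0,16],[0,0,0],87],[[0,0,0],[0,0,0],87],[[0,0,0],[0,0,0],45],[[0,0,0],[0,0,0],45],[[0,0,0],[0,0,0],45],[[0,0,0],[0,0,0],45],[[0,0,0],[0,0,0],45],[[0,0,0],[0,0,0],45]], "squeeze": 40}}

```text
clock: 3.4
eef_pos: [483.5, 301.8, 9.6]
eef_rot: [0.0, -0.202, 0.979, -0.0]
wrist_force: [0.0, -0.2, -0.9]
width: 52.1
grip_force: 40.0
```

```bash
python3 - <<'E'
from h import *
s=r.observe(); print(s["eef_pos"],s["eef_rot"],s["width"],s["grip_force"])
E
```

```text
[483.499 301.841   9.594] [ 0.    -0.202  0.979 -0.   ] 52.09202774022265 39.999909941107035
```

```bash
cat >> h.py <<'E'
def tri(rays):
    A=np.zeros((3,3));b=np.zeros(3)
    for o,d in rays:
        d=d/np.linalg.norm(d);M=np.eye(3)-np.outer(d,d);A+=M;b+=M@o
    X=np.linalg.solve(A,b);return X,[np.linalg.norm(np.cross(X-o,d/np.linalg.norm(d))) for o,d in rays]
E
python3 - <<'E'
from h import *
a=cv2.imread("pics/top0.png");b=cv2.imread("pics/scene0.png")
A=cv2.resize(a[148:208,255:325],None,fx=5.7,fy=5.7,interpolation=cv2.INTER_CUBIC)
B=cv2.resize(b[180:240,250:320],None,fx=5.7,fy=5.7,interpolation=cv2.INTER_CUBIC)
o=np.hstack([A,B]);o=np.clip(o.astype(float)*1.5,0,255).astype(np.uint8);cv2.imwrite("pics/c4.png",o);print(o.shape)
t=lambda u:tuple(x*.64 for x in u)
def tr(u,v):
    o1,d1=ray("top",t(u));o2,d2=ray("scene",t(v));return tri([(o1,d1[0]),(o2,d2[0])])
print("tip",tr((452,297),(427,307)))
print("drive backtop R",tr((499,226),(498,294)))
E
```

```text
(342, 798, 3)
tip (array([520.259, -47.012, 174.606]), [np.float64(1.6304064903062268), np.float64(1.6304064903060151)])
drive backtop R (array([ 642.425, -123.468,  173.244]), [np.float64(0.49098025466340955), np.float64(0.49098025466325734)])
```

View pics/c4.png

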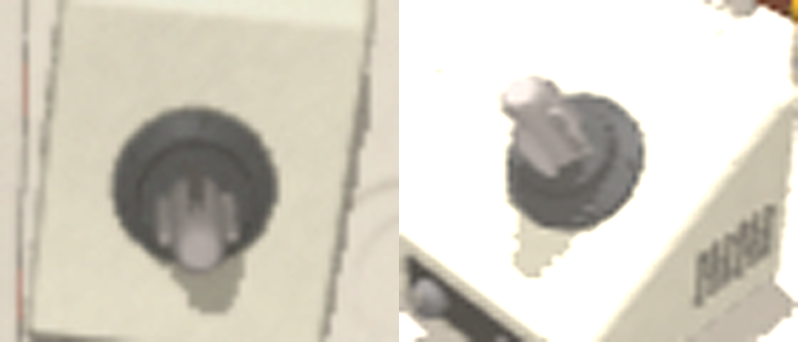

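Call:
{"op": "carry_out", "data": {"rows": [[[0,0,-20],[0,0,0],45],[[0,0,-40],[0,0,0],45],[[0,0,-45],[0,0,0],45],[[0,0,-45],[0,0,0],45],[[0,0,-30],[0,0,0],45],[[0,0,-20],[0,0,0],45],[[0,0,0],[0,0,0],45]]}}

```text
clock: 4.1
eef_pos: [485.0, 302.7, 212.5]
eef_rot: [0.003, -0.202, 0.979, 0.001]
wrist_force: [0.7, -0.4, -2.0]
width: 51.7
grip_force: 40.0
```

Crop: in the top half, the tip of the hub is at (200,248) and its foot at (196,185). In the scene half the tip is at (525,90). I'll triangulate it and plan a viewing pose along the hub, with the hub in the upper part of the wrist image.

```bash
python3 - <<'E'
from h import *
import pickle
s=r.observe();print(s["eef_pos"]);a=viewer.snapshot("wrist");cv2.imwrite("pics/hold1.png",a);pickle.dump(s,open("s3.pkl","wb"))
o1,d1=ray("top",[(255+200/5.7,148+248/5.7)]);o2,d2=ray("scene",[(250+126/5.7,180+92/5.7)])
tip,e=tri([(o1,d1[0]),(o2,d2[0])]);print(tip,e)
y=np.radians(-2.6);c,sn=np.cos(y),np.sin(y);Z=np.array([[c,-sn,0],[sn,c,0],[0,0,1]])
n=Z@[-.5,0,.866];dn=Z@[-.866,0,-.5]
print(n,dn);plan(tip+60*n-55*dn,-n,dn)
E
```

```text
[485.003 302.723 212.538]
[515.051 -48.039 180.058] [np.float64(0.71925414121999), np.float64(0.7192541412199459)]
[-0.499  0.023  0.866] [-0.865  0.039 -0.5  ]
shift [  93.64  -341.773  -49.327] turn [ 0.119 -0.512  0.441] then-shift-in-new-axes [ -80.678 -348.423  -10.128]
```

Call:
{"op": "carry_out", "data": {"rows": [[[10,-38,-6],[0,0,0],45],[[10,-38,-6],[0,0,0],45],[[10,-38,-6],[0,0,0],45],[[10,-38,-6],[0,0,0],45],[[10,-38,-5],[0,0,0],45],[[11,-38,-5],[0.024,-0.102,0.088],45],[[0,-38,0],[0.024,-0.102,0.088],45],[[0,-38,0],[0.024,-0.102,0.088],45],[[0,-38,0],[0.024,-0.102,0.088],45],[[0,0,0],[0.024,-0.102,0.088],45],[[0,0,0],[0,0,0],45]]}}

```text
clock: 5.25
eef_pos: [536.9, -41.3, 241.6]
eef_rot: [0.251, 0.023, 0.968, -0.005]
wrist_force: [-1.4, 0.8, -3.5]
width: 51.6
grip_force: 40.0
```

```bash
python3 - <<'E'
from h import *
y=np.radians(-2.6);c,sn=np.cos(y),np.sin(y);Z=np.array([[c,-sn,0],[sn,c,0],[0,0,1]])
n=Z@[-.5,0,.866];dn=Z@[-.866,0,-.5];tip=np.array([515,-48,180])
print(r.observe()["eef_pos"]);plan(tip+60*n-55*dn,-n,dn)
E
```

```text
[536.861 -41.271 241.618]
shift [ -5.273  -7.686 -17.497] turn [ 0.001 -0.017 -0.003] then-shift-in-new-axes [ -5.54   -7.713 -17.403]
```

Call:
{"op": "carry_out", "data": {"rows": [[[-5,-8,-18],[0,-0.016,-0.003],45],[[0,0,0],[0,0,0],45],[[0,0,0],[0,0,0],45],[[0,0,0],[0,0,0],45]]}}

```text
clock: 5.65
eef_pos: [538.1, -49.2, 263.9]
eef_rot: [0.263, 0.019, 0.964, -0.007]
wrist_force: [0.5, -0.1, -2.2]
width: 52.0
grip_force: 40.0
```

```bash
python3 - <<'E'
from h import *
import pickle
s=r.observe();print(s["eef_pos"],s["eef_rot"],s["q"]);a=viewer.snapshot("wrist");cv2.imwrite("pics/w4.png",a);pickle.dump(s,open("s4.pkl","wb"))
n=np.array([-.499,.023,.866]);tip=np.array([515,-48,180])
print(proj("wrist",[tip,tip-66*n],s))
h=cv2.imread("pics/hold1.png")
b=np.clip(h[120:330,120:400].astype(float)*1.6,0,255).astype(np.uint8)
c=np.clip(a[20:330,110:410].astype(float)*1.6,0,255).astype(np.uint8)
B=cv2.resize(b,None,fx=1.2,fy=1.2);C=cv2.resize(c,None,fx=1.5,fy=1.5,interpolation=cv2.INTER_CUBIC)
o=np.zeros((465,786,3),np.uint8);o[:B.shape[0],450:450+B.shape[1]]=B[:,:336];o[:,:450]=C
cv2.imwrite("pics/c5.png",o)
E
```

```text
[538.081 -49.217 263.888] [ 0.263  0.019  0.964 -0.007] [-0.401  0.205  1.996  0.402  0.467 -2.25 ]
[[256.188 123.973]
 [256.198 115.558]]
```

View pics/c5.png

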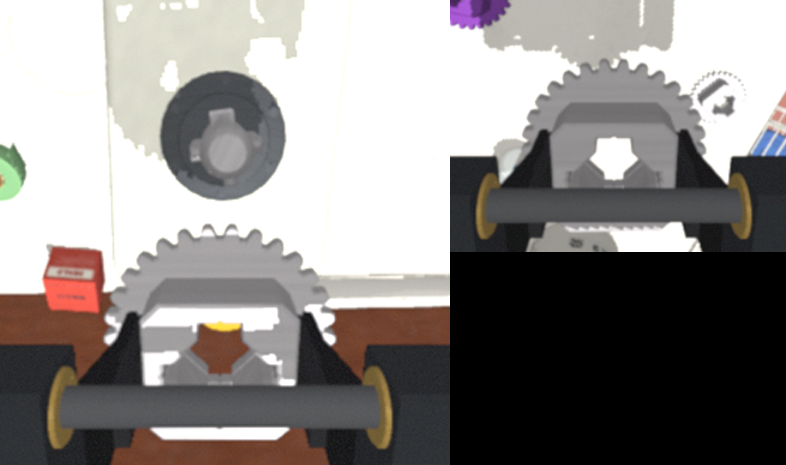

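The view from above shows the hub tip disc at crop (230,150), the master spline pointing up-left at (221,117), and the others at (195,150), (262,145) and (230,180). The bezel is centred near (223,135). The cog is held squarely, with its wide slot towards the camera.

```bash
python3 - <<'E'
from h import *
import pickle;s=pickle.load(open("s4.pkl","rb"))
a=cv2.imread("pics/w4.png");g=cv2.cvtColor(a,cv2.COLOR_BGR2GRAY)
roi=g[60:160,210:310]
for y in range(66,156,3): print(y,' '.join("%3d"%v for v in g[y,216:304:2]))
m=np.zeros_like(g);m[60:160,210:310]=(roi<88)*255
cs,_=cv2.findContours(m,cv2.RETR_EXTERNAL,cv2.CHAIN_APPROX_NONE);c=max(cs,key=cv2.contourArea);print("bezel",cv2.fitEllipse(cv2.convexHull(c)),cv2.minEnclosingCircle(c))
E
```

```text
66 136 135 175 208 208 205 147 136 135 137 135 135 135 136 136 137 138 137 136 132 133 131 130 131 134 136 136 135 135 135 168 208 208 209 208 207 207 206 206 206 204 204 206 208
69 136 162 195 207 207 203 146 136 137 137 136 136 136 135 117  93  63  51  50  47  49  49  49  48  49  52  62  77  99 129 146 159 162 202 207 207 207 206 206 204 204 205 206 207
72 143 191 205 206 205 202 153 136 137 137 133  99  70  52  48  49  49  48  48  51  51  51  52  52  49  51  51  49  50  50  67 100 129 159 201 206 206 205 204 204 205 206 207 207
75 143 201 206 205 205 207 181 136 135  97  57  47  47  48  47  48  47  48  49  48  48  49  53  48  48  48  48  49  47  48  48  54  62  73 124 198 204 205 206 205 208 207 208 207
78 134 135 174 208 208 181 133  97  61  45  50  49  48  48  48  49  48  49  48  49  48  49  49  47  49  48  48  50  47  49  48  58  61  63  63  86 157 201 207 207 208 207 206 207
81 135 135 137 137 137 131  77  49  48  48  47  47  47  49  49  49  47  48  45  47  44  45  46  46  48  46  49  47  49  49  49  56  63  65  66  64  69 142 201 206 205 205 206 207
84 136 136 136 135 125  70
[... 3742 characters left out ...]
6 209
147 204 203 202 203 203 203 203 204 203 190 135  81  72  72  72  74  72  75  75  71  74  74  76  78  77  77  76  76  76  75  74  80 139 187 202 202 203 202 203 204 205 208 207 208
150 204 203 204 204 203 202 202 202 203 202 202 198 181 136  85  70  70  71  71  74  77  78  74  74  75  75  74  74  94 129 169 189 201 201 201 203 204 204 205 206 208 208 208 209
153 206 204 204 204 203 204 202 202 204 204 204 203 203 203 201 194 174 170 149 120 110 104 114 128 138 157 174 191 200 202 201 201 201 202 202 204 205 206 208 210 209 209 208 207
bezel ((258.0841064453125, 109.73170471191406), (82.5745620727539, 85.32905578613281), 4.440518379211426) ((258.0, 109.66666412353516), 42.77210235595703)
```

```bash
python3 - <<'E'
from h import *
import pickle;s=pickle.load(open("s4.pkl","rb"))
g=cv2.imread("pics/w4.png",0)
m=np.zeros_like(g);m[108:137,246:279]=(g[108:137,246:279]>95)*255
cs,_=cv2.findContours(m,cv2.RETR_EXTERNAL,cv2.CHAIN_APPROX_NONE);c=max(cs,key=cv2.contourArea);print("tip",cv2.fitEllipse(c),cv2.contourArea(c))
tp=cv2.fitEllipse(c)[0]
o1,d1=ray("top",[(255+200/5.7,148+248/5.7)]);o2,d2=ray("scene",[(250+126/5.7,180+92/5.7)]);o3,d3=ray("wrist",[tp],s)
print("tri3",tri([(o1,d1[0]),(o2,d2[0]),(o3,d3[0])]))
p,Rt=pose(s);ob,db=ray("wrist",[(258.08,109.73)],s)
f=lambda o,d,z:(lambda O,D:O+D*(z-O[2])/D[2])(Rt.inv().apply(o-p),Rt.inv().apply(d))
for z in(45,50,55,60,65):print("tip tool",f(o3,d3[0],z))
for z in(115,125,135,145,155):
    a,b=f(ob,db[0],z),ray("wrist",[(258.08+41.3,109.73)],s)
    print("bez tool",a,"r",f(b[0],b[1][0],z)[1]-a[1])
w=lambda px:[f(*(lambda q:(q[0],q[1][0]))(ray("wrist",[u],s)),60) for u in px]
print("tip diam at 60:",w([(249.3,121),(274,121)])) 
# spline points: wide outer edge ends, right narrow, left narrow, bottom: at ~tip+19
for n,u in(("wide",(258,93)),("left",(239,120.5)),("right",(283,112)),("bot",(262.5,141.5))):
    o,d=ray("wrist",[u],s);print(n,f(o,d[0],60+17))
# cog held: collar width in image check
E
```

```text
tip ((261.39691162109375, 121.3907699584961), (23.35256576538086, 24.111467361450195), 10.753732681274414) 441.0
tri3 (array([515.457, -46.49 , 178.175]), [np.float64(1.4017737288037837), np.float64(1.7882952448665372), np.float64(2.3635333281578528)])
tip tool [65.789  4.    45.   ]
tip tool [65.317  4.084 50.   ]
tip tool [64.845  4.167 55.   ]
tip tool [64.373  4.251 60.   ]
tip tool [63.901  4.335 65.   ]
bez tool [ 68.988   2.272 115.   ] r 35.46765437570468
bez tool [ 68.397   2.335 125.   ] r 36.74363454498476
bez tool [ 67.805   2.398 135.   ] r 38.01961471426484
bez tool [ 67.214   2.462 145.   ] r 39.29559488354492
bez tool [ 66.623   2.525 155.   ] r 40.571575052825
tip diam at 60: [array([64.64 , -4.177, 60.   ]), array([64.637, 13.029, 60.   ])]
wide [83.05   1.951 77.   ]
left [ 63.421 -12.25   77.   ]
right [69.595 20.554 77.   ]
bot [47.699  5.458 77.   ]
```

```bash
python3 - <<'E'
from h import *
import pickle;s=pickle.load(open("s4.pkl","rb"))
g=cv2.imread("pics/w4.png",0);p,Rt=pose(s)
def at(u,z):
    o,d=ray("wrist",[u],s);O=Rt.inv().apply(o-p);D=Rt.inv().apply(d[0]);return O+D*(z-O[2])/D[2]
print("toolz",Rt.apply([0,0,1]))
for nm,a,b in(("L",(178.7,24),(184,170)),("R",(340,24),(329,170))):
    e,res=fitedge(g,a,b,w=5)
    for z in(140,155):
        A,B=at(e[0],z),at(e[1],z);print(nm,res,np.array(e).round(1).tolist(),z,A,B,"deg",np.degrees(np.arctan2(B[1]-A[1],B[0]-A[0])))
# held cog: columns profile along centre line offset (avoid bore): x=285..300
for x in(218,296): print(x,[(y,int(g[y,x])) for y in range(195,325,2)])
E
```

```text
toolz [ 0.508 -0.024 -0.861]
L 0.5639497 [[177.1, 24.1], [186.5, 169.8]] 140 [138.907 -67.581 140.   ] [  9.64  -68.573 140.   ] deg -179.5604333369741
L 0.5639497 [[177.1, 24.1], [186.5, 169.8]] 155 [141.555 -70.952 155.   ] [  5.888 -71.993 155.   ] deg -179.5604333369741
R 0.20116654 [[342.1, 24.2], [325.4, 169.6]] 140 [138.776  74.845 140.   ] [  9.88   69.397 140.   ] deg -177.57961612156757
R 0.20116654 [[342.1, 24.2], [325.4, 169.6]] 155 [141.417  78.525 155.   ] [  6.14   72.807 155.   ] deg -177.5796161215676
218 [(195, 102), (197, 103), (199, 101), (201, 102), (203, 104), (205, 103), (207, 87), (209, 74), (211, 76), (213, 76), (215, 77), (217, 79), (219, 78), (221, 80), (223, 100), (225, 140), (227, 170), (229, 172), (231, 173), (233, 172), (235, 172), (237, 137), (239, 99), (241, 100), (243, 100), (245, 99), (247, 98), (249, 99), (251, 100), (253, 99), (255, 146), (257, 170), (259, 175), (261, 175), (263, 120), (265, 111), (267, 110), (269, 85), (271, 91), (273, 115), (275, 116), (277, 60), (279, 43), (281, 49), (283, 51), (285, 52), (287, 52), (289, 54), (291, 56), (293, 
[... 222 characters left out ...]
00), (203, 103), (205, 103), (207, 101), (209, 84), (211, 75), (213, 74), (215, 75), (217, 76), (219, 78), (221, 78), (223, 92), (225, 97), (227, 100), (229, 100), (231, 102), (233, 117), (235, 108), (237, 98), (239, 97), (241, 97), (243, 100), (245, 100), (247, 98), (249, 100), (251, 101), (253, 99), (255, 96), (257, 98), (259, 105), (261, 174), (263, 143), (265, 131), (267, 133), (269, 119), (271, 115), (273, 133), (275, 147), (277, 73), (279, 43), (281, 48), (283, 52), (285, 51), (287, 52), (289, 55), (291, 56), (293, 55), (295, 57), (297, 56), (299, 56), (301, 55), (303, 50), (305, 151), (307, 205), (309, 193), (311, 110), (313, 48), (315, 49), (317, 47), (319, 49), (321, 48), (323, 48)]
```

```bash
python3 - <<'E'
from h import *
import pickle;s=pickle.load(open("s4.pkl","rb"))
p,Rt=pose(s)
def at(u,z,s=s):
    p,Rt=pose(s);o,d=ray("wrist",[u],s);O=Rt.inv().apply(o-p);D=Rt.inv().apply(d[0]);return O+D*(z-O[2])/D[2]
print("tip world from wrist",Rt.apply([64.4,4.2,59])+p, "tip top/scene in tool",Rt.inv().apply(np.array([515.05,-48.04,180.06])-p))
for z in(-26,-24.4,-22): print(z,at((256,222.8),z),at((256,312.2),z), at((256,207.7),z+26))
E
```

```text
tip world from wrist [512.809 -44.329 180.321] tip top/scene in tool [62.483  0.583 60.452]
-26 [ 25.322   0.491 -26.   ] [-25.453   0.481 -26.   ] [23.027  0.488  0.   ]
-24.4 [ 24.62    0.491 -24.4  ] [-26.748   0.481 -24.4  ] [22.414  0.488  1.6  ]
-22 [ 23.567   0.49  -22.   ] [-28.691   0.48  -22.   ] [21.495  0.487  4.   ]
```

```bash
cat >> h.py <<'E'
def hubframe(yaw=-4.4,lean=29.5):
    y,l=np.radians(yaw),np.radians(lean);n=np.array([-np.sin(l)*np.cos(y),-np.sin(l)*np.sin(y),np.cos(l)])
    return n
TIP=np.array([512.8,-44.3,180.3])
E
python3 - <<'E'
from h import *
import pickle;s=pickle.load(open("s4.pkl","rb"));p,Rt=pose(s)
n=hubframe();hx=Rt.apply([.9936,-.113,0]);hx-=n*(hx@n);hx/=np.linalg.norm(hx);print(n,hx,Rt.inv().apply(n))
pickle.dump(hx,open("hx.pkl","wb"))
for h in(30,16):plan(TIP+n*h+0.7*hx,-n,hx)
E
```

```text
[-0.491  0.038  0.87 ] [-0.87  -0.08  -0.487] [-0.019  0.014 -1.   ]
shift [64.499  4.589 29.017] turn [ 0.013  0.02  -0.113] then-shift-in-new-axes [62.96  12.211 30.167]
shift [64.765  4.387 43.013] turn [ 0.013  0.02  -0.113] then-shift-in-new-axes [62.96  12.211 44.167]
```

Call:
{"op": "carry_out", "data": {"rows": [[[20,2,0],[0,0,0],45],[[22,2,0],[0,0,0],45],[[22.5,0.5,9],[0.004,0.007,-0.04],45],[[0,0,10],[0.004,0.007,-0.04],45],[[0,0,10],[0.005,0.006,-0.033],45],[[0,0,0],[0,0,0],45],[[0,0,0],[0,0,0],45],[[0,0,0],[0,0,0],45]]}}

```text
clock: 6.5
eef_pos: [497.4, -44.0, 206.9]
eef_rot: [0.254, -0.033, 0.966, -0.029]
wrist_force: [-0.1, 0.1, -1.7]
width: 51.7
grip_force: 40.0
```

```bash
python3 - <<'E'
from h import *
import pickle;hx=pickle.load(open("hx.pkl","rb"));n=hubframe()
s=r.observe();print(s["clock"],s["eef_pos"],s["wrist_force"],s["moment"],s["q"])
for h in(16,-6):plan(TIP+n*h+0.7*hx,-n,hx)
E
```

```text
6.5 [497.43  -43.974 206.862] [-0.075  0.085 -1.66 ] [ 0.075  0.522 -0.007] [-0.417  0.268  2.148  0.624  0.285 -2.619]
shift [ 0.327  0.816 14.675] turn [-0.001  0.002 -0.002] then-shift-in-new-axes [ 0.298  0.804 14.677]
shift [ 0.368  0.833 36.675] turn [-0.001  0.002 -0.002] then-shift-in-new-axes [ 0.298  0.804 36.677]
```

Call:
{"op": "carry_out", "data": {"rows": [[[0.3,0.8,8],[0,0,0],45],[[0,0,6],[0,0,0],45],[[0,0,4],[0,0,0],45],[[0,0,3],[0,0,0],45],[[0,0,0],[0,0,0],45]]}}

```text
clock: 7.0
eef_pos: [507.5, -44.3, 188.2]
eef_rot: [0.254, -0.033, 0.966, -0.029]
wrist_force: [-0.4, 0.6, -1.8]
width: 51.9
grip_force: 40.0
```

```bash
cat >> h.py <<'E'
def rep(off=(0.7,0)):
    import pickle;hx=pickle.load(open("hx.pkl","rb"));n=hubframe();s=r.observe();p,Rt=pose(s)
    hy=np.cross(n,hx);d=p-TIP
    print("t",s["clock"],"hub x,y,h:",d@hx,d@hy,d@n,"F tool",Rt.inv().apply(s["wrist_force"]),"M tool",Rt.inv().apply(s["moment"]),"w",s["width"],"q",s["q"][[2,4,5]])
    m=(R.from_matrix(np.c_[hx,-hy,-n]).inv()*Rt).as_rotvec();print("rot err deg (tool)",np.degrees(m))
E
python3 -c "from h import *;rep()"
```

```text
t 7.0 hub x,y,h: 0.7449679663108929 0.28867640775417597 9.448551949960583 F tool [1.197 0.752 1.389] M tool [-0.07   0.52   0.011] w 51.85444808835806 q [ 2.148  0.237 -2.731]
rot err deg (tool) [ 0.066 -0.097  0.103]
```

The last joint is close to its range (q6 = -2.73, limit -2.85), so this grasp can't go fully home. I'll put the cog back on its free spot and grip the other pair of flats, with the tool turned +90° about its z axis.

Call:
{"op": "carry_out", "data": {"rows": [[[0,0,-15],[0,0,0],45],[[0,0,-30],[0,0,0],45],[[0,0,-30],[0,0,0],45],[[0,0,-10],[0,0,0],45],[[0,0,0],[0,0,0],45]]}}

```text
clock: 7.5
eef_pos: [465.7, -41.1, 263.6]
eef_rot: [0.256, -0.033, 0.966, -0.03]
wrist_force: [0.1, 0.3, -1.9]
width: 51.6
grip_force: 40.0
```

```bash
python3 - <<'E'
from h import *
print(pose()[0]);a=np.radians(203);plan([484,302,60],[0,0,-1],[np.cos(a),np.sin(a),0])
E
```

```text
[465.742 -41.117 263.648]
shift [ 57.227 355.945 171.94 ] turn [-0.162  0.497 -0.326] then-shift-in-new-axes [-150.873  308.707  203.648]
```

Call:
{"op": "carry_out", "data": {"rows": [[[0,0,0],[-0.032,0.099,-0.065],45],[[0,0,0],[-0.032,0.1,-0.065],45],[[0,0,0],[-0.032,0.1,-0.065],45],[[0,0,0],[-0.033,0.099,-0.066],45],[[0,0,0],[-0.033,0.099,-0.065],45],[[-21,44,0],[0,0,0],45],[[-21,44,0],[0,0,0],45],[[-21,44,0],[0,0,0],45],[[-21,44,15],[0,0,0],45],[[-21,44,15],[0,0,0],45],[[-21,44,15],[0,0,0],45],[[-21,44,15],[0,0,0],45]]}}

```text
clock: 8.7
eef_pos: [480.0, 298.9, 201.1]
eef_rot: [-0.002, -0.2, 0.98, 0.002]
wrist_force: [1.3, 0.5, -1.2]
width: 51.6
grip_force: 40.0
```

Call:
{"op": "carry_out", "data": {"rows": [[[-4,1,40],[0,0,0],45],[[0,0,40],[0,0,0],45],[[0,0,40],[0,0,0],45],[[0,0,20],[0,0,0],45],[[0,0,0],[0,0,0],45],[[0,0,0],[0,0,0],45]]}}

```text
clock: 9.3
eef_pos: [482.9, 299.2, 62.4]
eef_rot: [-0.002, -0.199, 0.98, 0.001]
wrist_force: [-0.1, 0.1, -1.9]
width: 51.9
grip_force: 40.0
```

```bash
python3 - <<'E'
from h import *
s=r.observe();print(s["clock"],s["eef_pos"],s["q"]);a=np.radians(203);plan([484,302,10.5],[0,0,-1],[np.cos(a),np.sin(a),0])
E
```

```text
9.3 [482.915 299.151  62.437] [ 0.356  0.683  1.699  0.004  0.765 -1.619]
shift [-2.332  2.028 51.934] turn [ 0.003 -0.004  0.   ] then-shift-in-new-axes [-2.111  2.198 51.937]
```

Call:
{"op": "carry_out", "data": {"rows": [[[0,0,25],[0.003,-0.004,0],45],[[0,0,20],[0,0,0],45],[[0,0,5],[0,0,0],45],[[0,0,2],[0,0,0],45],[[0,0,0],[0,0,0],45],[[0,0,0],[0,0,0],45]]}}

```text
clock: 9.9
eef_pos: [483.8, 299.3, 13.0]
eef_rot: [0.002, -0.199, 0.98, 0.0]
wrist_force: [-0.1, -0.7, -1.8]
width: 51.7
grip_force: 40.0
```

Call:
{"op": "carry_out", "data": {"rows": [[[0,0,0],[0,0,0],86],[[0,0,0],[0,0,0],86],[[0,0,0],[0,0,0],86],[[0,0,0],[0,0,0],86],[[0,0,-20],[0,0,0],86],[[0,0,-15],[0,0,0],86],[[0,0,0],[0,0,0],86]]}}

```text
clock: 10.6
eef_pos: [484.2, 299.5, 48.4]
eef_rot: [0.003, -0.199, 0.98, 0.0]
wrist_force: [0.0, 1.4, 0.2]
width: 85.3
grip_force: 0.0
```

Call:
{"op": "carry_out", "data": {"rows": [[[0,0,-15],[0,0,0.143],87],[[0,0,-10],[0,0,0.143],87],[[0,0,-7],[0,0,0.143],87],[[0,0,0],[0,0,0.143],87],[[0,0,0],[0,0,0.143],87],[[0,0,0],[0,0,0.143],87],[[0,0,0],[0,0,0.143],87],[[0,0,0],[0,0,0.143],87],[[0,0,0],[0,0,0.143],87],[[0,0,0],[0,0,0.143],87],[[0,0,0],[0,0,0.141],87],[[0,0,0],[0,0,0],87]]}}

```text
clock: 11.8
eef_pos: [482.3, 298.8, 77.9]
eef_rot: [0.0, 0.552, 0.834, -0.0]
wrist_force: [0.8, 0.5, 0.2]
width: 86.8
grip_force: 0.0
```

Call:
{"op": "carry_out", "data": {"rows": [[[0,0,0],[0,0,0],87],[[0,0,0],[0,0,0],87]]}}

```text
clock: 12.0
eef_pos: [482.5, 298.8, 78.4]
eef_rot: [0.0, 0.551, 0.834, 0.0]
wrist_force: [0.5, -0.4, -0.3]
width: 87.2
grip_force: 0.0
```

```bash
python3 - <<'E'
from h import *
import pickle
s=r.observe();print(s["clock"],s["eef_pos"],s["q"]);a=viewer.snapshot("wrist");cv2.imwrite("pics/w5.png",a);pickle.dump(s,open("s5.pkl","wb"))
g=cv2.cvtColor(a,cv2.COLOR_BGR2GRAY);p,Rt=pose(s)
A=np.radians(113);plan([484.4,299.6,10],[0,0,-1],[np.cos(A),np.sin(A),0])
tx,ty=Rt.apply([1,0,0]),Rt.apply([0,1,0]);c=np.array([484.4,299.6,34])
E=[]
for u,v in((tx,ty),(ty,tx),(-tx,ty),(-ty,tx)):
    e=proj("wrist",[c+26*u-14*v,c+26*u+14*v],s);e2,res=fitedge(g,*e,w=5);W=onz("wrist",e2,34,s);E.append(W)
    T=Rt.inv().apply(W-p);print(res,e.round(1).tolist(),np.array(e2).round(1).tolist(),T[:,:2].round(1).tolist())
print(square(E))
E
```

```text
12.0 [482.539 298.826  78.354] [ 0.358  0.655  1.696 -0.001  0.79  -0.045]
shift [ 0.013  1.912 68.464] turn [0.001 0.    0.001] then-shift-in-new-axes [-0.01   1.958 68.462]
5.0152375e-06 [[239.3, 181.3], [280.1, 181.3]] [[239.3, 179.3], [280.1, 179.3]] [[27.4, -12.0], [27.4, 16.0]]
0.2283498 [[295.4, 234.3], [296.9, 197.8]] [[295.5, 234.3], [295.6, 197.8]] [[-14.0, 28.0], [14.0, 27.0]]
1.2232736 [[240.5, 249.1], [278.5, 249.1]] [[240.4, 249.9], [277.6, 255.3]] [[-26.6, -12.1], [-31.1, 15.4]]
1.0425267 [[223.7, 234.3], [222.4, 197.8]] [[222.8, 234.3], [223.7, 197.8]] [[-14.0, -24.7], [14.0, -23.2]]
(array([484.493, 298.845]), [np.float64(56.280516638157984), np.float64(51.41363958116284)], np.float64(20.55555392028898), array([23.108, 25.153, 13.83 , 19.979]))
```

Call:
{"op": "carry_out", "data": {"rows": [[[0.5,2,17],[0,0,0],87],[[0,0,20],[0,0,0],87],[[0,0,20],[0,0,0],87],[[0,0,11],[0,0,0],87],[[0,0,0],[0,0,0],87],[[0,0,0],[0,0,0],87],[[0,0,0],[0,0,0],45],[[0,0,0],[0,0,0],45],[[0,0,0],[0,0,0],45],[[0,0,0],[0,0,0],45],[[0,0,0],[0,0,0],45],[[0,0,0],[0,0,0],45]]}}

```text
clock: 13.25
eef_pos: [484.7, 300.2, 10.9]
eef_rot: [0.001, 0.552, 0.834, 0.001]
wrist_force: [0.8, -0.6, 0.7]
width: 51.5
grip_force: 40.0
```

```bash
python3 - <<'E'
from h import *
s=r.observe();print(s["eef_pos"],s["width"])
import pickle;hx=pickle.load(open("hx.pkl","rb"));n=hubframe()
tx=np.cross(hx,n) # -hub y
# assume lift of 200 straight: target 60 above tip
print("hub -y",tx);plan(TIP+n*60,-n,tx)
E
```

```text
[484.652 300.227  10.87 ] 51.498417363063275
hub -y [-0.051  0.996 -0.072]
shift [-314.636 -134.583 -221.732] turn [-0.491 -0.159  0.324] then-shift-in-new-axes [-356.814   79.562 -180.629]
```

Call:
{"op": "carry_out", "data": {"rows": [[[0,0,-20],[0,0,0],45],[[0,0,-45],[0,0,0],45],[[0,0,-47],[0,0,0],45],[[0,0,-47],[0,0,0],45],[[-5,0,-47],[0,0,0],45],[[-40,-17,-16],[0,0,0],45],[[-40,-17,0],[0,0,0],45],[[-40,-17,0],[0,0,0],45],[[-40,-17,0],[0,0,0],45],[[-40,-17,0],[0,0,0],45],[[-40,-17,0],[0,0,0],45],[[-40,-17,0],[0,0,0],45]]}}

```text
clock: 14.45
eef_pos: [485.0, -10.2, 232.3]
eef_rot: [-0.0, 0.552, 0.834, 0.0]
wrist_force: [0.1, -0.5, -2.0]
width: 51.6
grip_force: 40.0
```

Call:
{"op": "carry_out", "data": {"rows": [[[-30,-16,0],[-0.098,-0.032,0.065],45],[[0,0,0],[-0.098,-0.032,0.065],45],[[0,0,0],[-0.098,-0.032,0.065],45],[[0,0,0],[-0.098,-0.032,0.065],45],[[0,0,0],[-0.099,-0.031,0.064],45],[[0,0,0],[0,0,0],45],[[0,0,0],[0,0,0],45]]}}

```text
clock: 15.15
eef_pos: [482.6, -42.4, 232.4]
eef_rot: [0.198, 0.659, 0.708, 0.158]
wrist_force: [0.4, -0.1, -2.1]
width: 51.8
grip_force: 40.0
```

```bash
cat >> h.py <<'E'
def rep(h=None,off=(0,0)):
    import pickle;hx=pickle.load(open("hx.pkl","rb"));n=hubframe();s=r.observe();p,Rt=pose(s);tx=np.cross(hx,n)
    R1=R.from_matrix(np.c_[tx,np.cross(-n,tx),-n])
    print("t",s["clock"],"tip in ideal tool axes:",R1.inv().apply(TIP-p),"F",Rt.inv().apply(s["wrist_force"]),"M",Rt.inv().apply(s["moment"]),"w",s["width"],"q",s["q"])
    print("turn needed",(Rt.inv()*R1).as_rotvec())
E
python3 -c "from h import *;rep()"
```

```text
t 15.15 tip in ideal tool axes: [ 0.327  0.752 60.247] F [ 0.015 -0.673  2.063] M [ 0.524 -0.031 -0.084] w 51.78049107708585 q [-0.431  0.19   2.143  0.498  0.364 -0.93 ]
turn needed [-0.002 -0.001  0.002]
```

Call:
{"op": "carry_out", "data": {"rows": [[[0.3,0.8,25],[0,0,0],45],[[0,0,20],[0,0,0],45],[[0,0,5],[0,0,0],45],[[0,0,4],[0,0,0],45],[[0,0,3],[0,0,0],45],[[0,0,0],[0,0,0],45]]}}

```text
clock: 15.75
eef_pos: [512.1, -44.4, 183.8]
eef_rot: [0.199, 0.659, 0.708, 0.159]
wrist_force: [0.0, -1.0, -2.2]
width: 51.5
grip_force: 40.0
```

```bash
python3 -c "from h import *;rep()"
```

```text
t 15.75 tip in ideal tool axes: [ 0.283 -1.032  3.364] F [-0.793 -1.108  1.948] M [ 0.528  0.004 -0.038] w 51.53833925794537 q [-0.401  0.339  2.141  0.759  0.23  -1.178]
turn needed [0.001 0.    0.001]
```

Call:
{"op": "carry_out", "data": {"rows": [[[0.3,-1,1],[0,0,0],45],[[0,0,2],[0,0,0],45],[[0,0,2],[0,0,0],45],[[0,0,2],[0,0,0],45],[[0,0,0],[0,0,0],45]]}}

```text
clock: 16.25
eef_pos: [514.3, -44.5, 176.7]
eef_rot: [0.199, 0.659, 0.707, 0.159]
wrist_force: [-0.0, -0.1, -2.3]
width: 51.5
grip_force: 40.0
```

```bash
python3 -c "from h import *;rep()"
```

```text
t 16.25 tip in ideal tool axes: [-0.003  0.478 -3.885] F [ 0.088 -1.163  1.973] M [ 0.534  0.008 -0.044] w 51.5324594172369 q [-0.398  0.358  2.143  0.82   0.214 -1.237]
turn needed [-0.  0.  0.]
```

Call:
{"op": "carry_out", "data": {"rows": [[[0,0.3,2],[0,0,0],45],[[0,0,2],[0,0,0],45],[[0,0,2],[0,0,0],45],[[0,0,0],[0,0,0],45]]}}

```text
clock: 16.65
eef_pos: [517.6, -44.7, 171.5]
eef_rot: [0.199, 0.659, 0.707, 0.159]
wrist_force: [0.3, 0.5, -1.9]
width: 52.1
grip_force: 40.0
```

```bash
python3 -c "from h import *;rep()"
```

```text
t 16.65 tip in ideal tool axes: [ 0.021  0.116 -9.994] F [ 0.586 -0.657  1.774] M [ 0.503  0.016 -0.056] w 52.107303777879274 q [-0.395  0.374  2.141  0.863  0.204 -1.279]
turn needed [-0.  0.  0.]
```

Call:
{"op": "carry_out", "data": {"rows": [[[0,0,2],[0,0,0],45],[[0,0,2],[0,0,0],45],[[0,0,2],[0,0,0],45],[[0,0,2],[0,0,0],45],[[0,0,0],[0,0,0],45]]}}

```text
clock: 17.15
eef_pos: [521.6, -45.0, 164.6]
eef_rot: [0.199, 0.659, 0.707, 0.159]
wrist_force: [0.9, 0.8, -3.0]
width: 52.0
grip_force: 40.0
```

```bash
python3 -c "from h import *;rep()"
```

```text
t 17.15 tip in ideal tool axes: [  0.055   0.084 -18.004] F [ 0.946 -0.633  3.006] M [ 0.409  0.004 -0.084] w 51.97689210031819 q [-0.392  0.394  2.139  0.931  0.191 -1.346]
turn needed [0. 0. 0.]
```

Call:
{"op": "carry_out", "data": {"rows": [[[0,0,3],[0,0,0],45],[[0,0,3],[0,0,0],45],[[0,0,3],[0,0,0],45],[[0,0,3],[0,0,0],45],[[0,0,3],[0,0,0],45],[[0,0,0],[0,0,0],45]]}}

```text
clock: 17.75
eef_pos: [529.1, -45.7, 151.5]
eef_rot: [0.199, 0.659, 0.707, 0.159]
wrist_force: [1.4, 0.6, -2.1]
width: 52.1
grip_force: 40.0
```

```bash
python3 -c "from h import *;rep()"
```

```text
t 17.75 tip in ideal tool axes: [  0.139  -0.041 -33.174] F [0.69  0.266 2.47 ] M [ 0.287  0.037 -0.059] w 52.09396572311716 q [-0.385  0.433  2.133  1.079  0.17  -1.49 ]
turn needed [0.    0.001 0.   ]
```

Call:
{"op": "carry_out", "data": {"rows": [[[0,0,3],[0,0,0],45],[[0,0,3],[0,0,0],45],[[0,0,3],[0,0,0],45],[[0,0,3],[0,0,0],45],[[0,0,3],[0,0,0],45],[[0,0,2],[0,0,0],45],[[0,0,0],[0,0,0],45]]}}

```text
clock: 18.45
eef_pos: [537.5, -46.3, 136.9]
eef_rot: [0.199, 0.659, 0.707, 0.159]
wrist_force: [1.1, -0.4, -2.2]
width: 52.0
grip_force: 40.0
```

```bash
python3 -c "from h import *;rep()"
```

```text
t 18.45 tip in ideal tool axes: [  0.173  -0.152 -49.948] F [-0.254 -0.186  2.452] M [ 0.27   0.018 -0.065] w 51.95023230686832 q [-0.379  0.475  2.126  1.273  0.153 -1.681]
turn needed [0.    0.001 0.   ]
```

Five millimetres are left by estimate, so I'll press slowly until the shoulder stops it.

Call:
{"op": "carry_out", "data": {"rows": [[[0,0,2],[0,0,0],45],[[0,0,2],[0,0,0],45],[[0,0,1],[0,0,0],45],[[0,0,1],[0,0,0],45],[[0,0,0],[0,0,0],45]]}}

```text
clock: 18.95
eef_pos: [539.1, -46.3, 133.9]
eef_rot: [0.201, 0.659, 0.707, 0.159]
wrist_force: [-12.0, -0.3, 21.3]
width: 51.7
grip_force: 40.0
```

```bash
python3 -c "from h import *;rep()"
```

```text
t 18.95 tip in ideal tool axes: [  0.031  -0.099 -53.395] F [ -1.28   -0.036 -24.44 ] M [-0.23  -0.214 -0.096] w 51.73753109832322 q [-0.376  0.484  2.126  1.348  0.148 -1.755]
turn needed [0.003 0.002 0.001]
```

Firm contact at the shoulder: 24 N, at the expected depth within 2 mm. I'll release and back off.

Call:
{"op": "carry_out", "data": {"rows": [[[0,0,-1],[0,0,0],45],[[0,0,-0.5],[0,0,0],86],[[0,0,0],[0,0,0],86],[[0,0,0],[0,0,0],86],[[0,0,0],[0,0,0],86],[[0,0,-10],[0,0,0],86],[[0,0,-20],[0,0,0],86],[[0,0,-30],[0,0,0],86],[[0,0,-40],[0,0,0],86],[[0,0,-20],[0,0,0],86],[[0,0,0],[0,0,0],86]]}}

```text
clock: 20.05
eef_pos: [481.8, -41.7, 237.4]
eef_rot: [0.201, 0.659, 0.707, 0.16]
wrist_force: [0.6, 0.0, 0.3]
width: 86.0
grip_force: 0.0
```

```bash
python3 - <<'E'
from h import *
s=r.observe();print(s["clock"],s["eef_pos"],s["q"]);A=np.radians(65);plan([480,-294,170],[0,0,-1],[np.cos(A),np.sin(A),0])
a=viewer.snapshot("wrist");cv2.imwrite("pics/w6.png",a)
E
```

```text
20.05 [481.755 -41.716 237.41 ] [-0.431  0.177  2.143  0.495  0.369 -0.925]
shift [-246.168  -55.187   67.454] turn [ 0.522 -0.055  0.496] then-shift-in-new-axes [-229.388  105.029   67.41 ]
```

Call:
{"op": "carry_out", "data": {"rows": [[[0,0,0],[0.105,-0.011,0.099],86],[[0,0,0],[0.105,-0.011,0.099],86],[[0,0,0],[0.104,-0.011,0.099],86],[[0,0,0],[0.104,-0.011,0.099],86],[[0,0,0],[0.104,-0.011,0.1],86],[[-38,17.5,0],[0,0,0],86],[[-38,17.5,7],[0,0,0],86],[[-38,17.5,15],[0,0,0],86],[[-38,17.5,15],[0,0,0],86],[[-38,17.5,15],[0,0,0],86],[[-39,17.5,15],[0,0,0],86],[[0,0,0],[0,0,0],86]]}}

```text
clock: 21.3
eef_pos: [508.8, -294.2, 166.6]
eef_rot: [0.024, 0.82, 0.571, 0.029]
wrist_force: [-0.8, 0.1, 0.2]
width: 86.2
grip_force: 0.0
```

Call:
{"op": "carry_out", "data": {"rows": [[[0,0,0],[0,0,0],86],[[0,0,0],[0,0,0],86]]}}

```text
clock: 21.5
eef_pos: [507.9, -287.6, 169.5]
eef_rot: [0.023, 0.819, 0.573, 0.029]
wrist_force: [-0.3, 1.4, 0.2]
width: 86.3
grip_force: 0.0
```

```bash
python3 - <<'E'
from h import *
import pickle
s=r.observe();print(s["clock"],s["eef_pos"],s["q"]);a=viewer.snapshot("wrist");cv2.imwrite("pics/w7.png",a);pickle.dump(s,open("s7.pkl","wb"))
b=cv2.imread("pics/w6.png")
c=np.clip(a[90:280,120:400].astype(float)*2,0,255).astype(np.uint8)
d=np.clip(b[90:250,170:350].astype(float)*1.5,0,255).astype(np.uint8)
C=cv2.resize(c,None,fx=2,fy=2,interpolation=cv2.INTER_CUBIC);D=cv2.resize(d,None,fx=1.3,fy=1.3)
o=np.zeros((380,794,3),np.uint8);o[:,:560]=C;o[:208,560:794]=D;cv2.imwrite("pics/c7.png",o)
E
```

```text
21.5 [ 507.856 -287.585  169.463] [-0.732  0.515  1.643  0.059  0.927 -0.416]
```

View pics/c7.png

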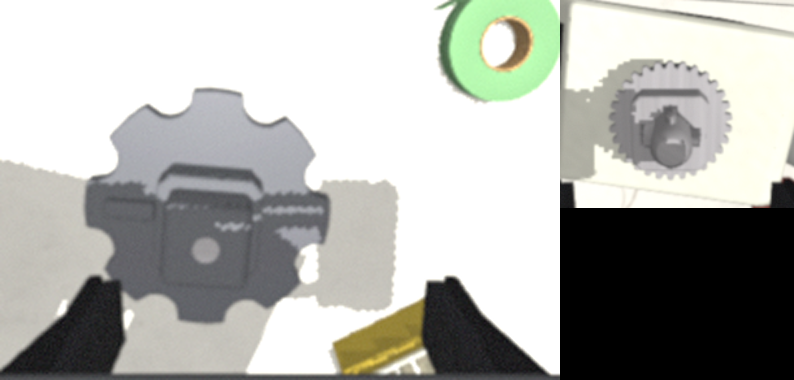

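The view shows the wheel with its rib to the left at (130,208), so tool x already lies along the wheel's -y. The knob's top is at x 163–250, y 203–288, with its centre dot at (205,250). The inset shows the cog seated flat and keyed on the hub.

```bash
python3 - <<'E'
from h import *
import pickle;s=pickle.load(open("s7.pkl","rb"));p,Rt=pose(s);print(Rt.apply([0,0,1]),Rt.apply([1,0,0]))
a=cv2.imread("pics/w7.png");g=cv2.cvtColor(a,cv2.COLOR_BGR2GRAY)
f=lambda x,y:(120+(x+.5)/2-.5,90+(y+.5)/2-.5)
m=np.zeros_like(g);y0,y1,x0,x1=205,225,213,233;sub=g[y0:y1,x0:x1];m[y0:y1,x0:x1]=(sub>(sub.max()*.5+np.median(sub)*.5))*255
M=cv2.moments(m,True);dot=(M["m10"]/M["m00"],M["m01"]/M["m00"]);print("dot",dot,M["m00"],onz("wrist",[dot],68,s))
E=[]
for P,Q in((f(175,203),f(240,203)),(f(250,215),f(248,282)),(f(240,289),f(172,288)),(f(161,282),f(163,212))):
    e,res=fitedge(g,P,Q,w=2.5);W=onz("wrist",e,68,s);E.append(W);print(res,np.array(e).round(1).tolist(),W[:,:2].round(1).tolist())
c=square(E);print(c)
A=np.radians(65);plan([480,-294,120],[0,0,-1],[np.cos(A),np.sin(A),0])
E
```

```text
[ 0.074 -0.004 -0.997] [0.342 0.939 0.022]
dot (222.359375, 214.8359375) 128.0 [[ 478.517 -297.626   68.   ]]
0.49525154 [[207.3, 190.4], [239.5, 193.6]] [[474.9, -271.6], [500.0, -284.6]]
0.5962103 [[246.3, 197.4], [243.3, 230.7]] [[504.4, -290.1], [490.5, -319.1]]
0.6200118 [[239.7, 235.4], [205.8, 233.3]] [[485.8, -322.2], [457.9, -308.7]]
0.52614903 [[199.5, 230.7], [200.5, 195.7]] [[453.6, -304.3], [467.4, -274.0]]
(array([ 479.126, -296.54 ]), [np.float64(40.39784041512034), np.float64(39.948719735129394)], np.float64(-25.81673470532118), array([62.566, 64.463, 64.135, 65.568]))
shift [-16.867 -27.633  47.827] turn [ 0.071 -0.025  0.087] then-shift-in-new-axes [-17.849 -22.638  50.045]
```

```bash
python3 - <<'E'
from h import *
A=np.radians(64.3);plan([479,-297,105],[0,0,-1],[np.cos(A),np.sin(A),0])
E
```

```text
shift [-20.352 -28.623  62.723] turn [ 0.071 -0.025  0.099] then-shift-in-new-axes [-21.261 -22.018  65.045]
```

Call:
{"op": "carry_out", "data": {"rows": [[[-10,-14,10],[0.035,-0.012,0.05],86],[[-11,-12,15],[0.036,-0.013,0.049],86],[[0,0,20],[0,0,0],86],[[0,0,19],[0,0,0],86],[[0,0,0],[0,0,0],86],[[0,0,0],[0,0,0],86],[[0,0,0],[0,0,0],86]]}}

```text
clock: 22.25
eef_pos: [478.6, -299.2, 106.2]
eef_rot: [0.002, 0.847, 0.532, 0.0]
wrist_force: [-0.2, 0.3, 0.0]
width: 86.1
grip_force: 0.0
```

```bash
python3 - <<'E'
from h import *
import pickle
s=r.observe();print(s["clock"],s["eef_pos"],s["q"]);a=viewer.snapshot("wrist");cv2.imwrite("pics/w8.png",a);pickle.dump(s,open("s8.pkl","wb"))
g=cv2.cvtColor(a,cv2.COLOR_BGR2GRAY);p,Rt=pose(s)
d=proj("wrist",[479,-297,68],s)[0];x,y=d.round().astype(int);sub=g[y-10:y+11,x-10:x+11]
m=(sub>(sub.max()*.5+np.median(sub)*.5)).astype(np.uint8);M=cv2.moments(m,True);dot=(x-10+M["m10"]/M["m00"],y-10+M["m01"]/M["m00"])
W=onz("wrist",[dot],68,s);print(d,dot,M["m00"],W,"tool",Rt.inv().apply(W-p))
tx,ty=Rt.apply([1,0,0]),Rt.apply([0,1,0]);c=W[0];E=[]
for u,v in((tx,ty),(ty,tx),(-tx,ty),(-ty,tx)):
    e=proj("wrist",[c+20*u-13*v,c+20*u+13*v],s);e2,res=fitedge(g,*e,w=4);X=onz("wrist",e2,68,s);E.append(X);print(res,Rt.inv().apply(X-p)[:,:2].round(1).tolist())
print(square(E));A=np.radians(64.3);plan([479,-297,45],[0,0,-1],[np.cos(A),np.sin(A),0])
E
```

```text
22.25 [ 478.606 -299.235  106.191] [-0.757  0.607  1.691 -0.     0.84  -0.308]
[256.446 215.911] (np.float64(256.2055555555556), np.float64(217.10555555555555)) 180.0 [[ 478.465 -297.73    68.   ]] tool [[ 1.354 -0.925 38.186]]
6.795257e-06 [[21.6, -13.9], [21.5, 12.1]]
0.5688906 [[-11.7, 18.7], [14.3, 19.0]]
0.038676895 [[-17.3, -13.9], [-17.3, 12.1]]
0.12734762 [[-11.6, -21.2], [14.4, -20.4]]
(array([ 478.764, -297.005]), [np.float64(38.80453193988622), np.float64(39.658177905983656)], np.float64(-26.342422092345664), array([64.236, 63.598, 64.307, 62.489]))
shift [ 2.453 -0.956 61.243] turn [ 0.004  0.002 -0.   ] then-shift-in-new-axes [ 2.35  -0.707 61.25 ]
```

Call:
{"op": "carry_out", "data": {"rows": [[[1.8,-0.9,13],[0.003,0.002,0],86],[[0,0,20],[0,0,0],86],[[0,0,20],[0,0,0],86],[[0,0,10],[0,0,0],86],[[0,0,0],[0,0,0],86],[[0,0,0],[0,0,0],86],[[0,0,0],[0,0,0],32],[[0,0,0],[0,0,0],32],[[0,0,0],[0,0,0],32],[[0,0,0],[0,0,0],32],[[0,0,0],[0,0,0],32],[[0,0,0],[0,0,0],32]], "squeeze": 45}}

```text
clock: 23.5
eef_pos: [477.7, -297.3, 42.0]
eef_rot: [-0.001, 0.847, 0.532, 0.0]
wrist_force: [-0.2, 0.6, -0.4]
width: 45.9
grip_force: 0.0
```

Call:
{"op": "carry_out", "data": {"rows": [[[0,0,0],[0,0,0],32],[[0,0,-15],[0,0,0],32],[[0,0,-35],[0,0,0],32],[[0,0,-45],[0,0,0],32],[[0,0,-45],[0,0,0],32],[[0,0,-45],[0,0,0],32],[[0,0,-30],[0,0,0],32],[[0,0,-15],[0,0,0],32],[[0,0,0],[0,0,0],32]]}}

```text
clock: 24.4
eef_pos: [478.5, -298.1, 273.9]
eef_rot: [0.001, 0.847, 0.532, 0.001]
wrist_force: [1.1, -0.7, -4.3]
width: 39.9
grip_force: 45.0
```

```bash
python3 - <<'E'
from h import *
import pickle
s=r.observe();print(s["clock"],s["eef_pos"],s["width"]);hx=pickle.load(open("hx.pkl","rb"));n=hubframe();tx=np.cross(hx,n);plan(TIP+n*75,-n,tx)
E
```

```text
24.4 [ 478.544 -298.104  273.916] 39.88106904854013
shift [ 230.056 -113.862   27.963] turn [-0.515  0.06  -0.507] then-shift-in-new-axes [257.808   4.412  13.709]
```

Call:
{"op": "carry_out", "data": {"rows": [[[20,-10,2],[0,0,0],32],[[35,-17,4],[0,0,0],32],[[35,-17,4],[0,0,0],32],[[35,-17,4],[0,0,0],32],[[35,-17,4],[0,0,0],32],[[35,-17,4],[0,0,0],32],[[35,-19,6],[-0.08,0.01,-0.08],32],[[0,0,0],[-0.087,0.01,-0.085],32],[[0,0,0],[-0.087,0.01,-0.085],32],[[0,0,0],[-0.087,0.01,-0.085],32],[[0,0,0],[-0.087,0.01,-0.086],32],[[0,0,0],[-0.087,0.01,-0.086],32]]}}

```text
clock: 25.6
eef_pos: [472.2, -37.7, 241.5]
eef_rot: [0.182, 0.672, 0.702, 0.152]
wrist_force: [0.9, 0.7, -3.6]
width: 39.4
grip_force: 45.0
```

Call:
{"op": "carry_out", "data": {"rows": [[[0,0,0],[0,0,0],32],[[0,0,0],[0,0,0],32],[[0,0,0],[0,0,0],32]]}}

```text
clock: 25.9
eef_pos: [476.1, -39.5, 243.8]
eef_rot: [0.184, 0.673, 0.7, 0.153]
wrist_force: [-0.5, -1.5, -4.3]
width: 39.7
grip_force: 45.0
```

```bash
python3 - <<'E'
from h import *
rep();a=viewer.snapshot("wrist");cv2.imwrite("pics/w9.png",a);g=cv2.cvtColor(a,cv2.COLOR_BGR2GRAY)
# knob top dot in hand: tool z = 42-68=-26
s=r.observe();p,Rt=pose(s)
for x in(0,):
    d=proj("wrist",[Rt.apply([0,0,-26])+p],s)[0];u,v=d.round().astype(int);print(d);print(g[v-24:v+25:2,u-20:u+21:2])
E
```

```text
t 25.9 tip in ideal tool axes: [-2.04   0.596 73.496] F [-1.255 -2.512  3.573] M [ 0.639 -0.02   0.001] w 39.72632718066336 q [-0.424  0.158  2.117  0.384  0.439 -0.776]
turn needed [-0.032 -0.006 -0.032]
[257.156 269.784]
[[ 70  69  69  68  69  70  70  69  70  70  69  69  70  70  69  69  70  68
   70  70  70]
 [ 69  70  69  69  68  70  70  69  70  70  70  69  71  71  69  69  70  68
   69  70  67]
 [ 68  69  69  70  69  69  70  70  70  69  70  70  69  70  70  69  69  69
   69  69  69]
 [ 70  69  69  69  69  69  68  70  69  71  68  69  68  70  69  70  70  69
   71  70  69]
 [ 68  70  69  70  70  69  69  69  70  69  69  70  69  69  70  70  70  70
   69  69  71]
 [ 69  69  70  70  71  70  69  69  69  69  69  68  69  70  70  68  69  70
   70  70  69]
 [ 68  69  69  68  69  70  69  69  72  74  74  73  69  69  69  70  69  69
   71  69  70]
 [ 68  70  68  69  70  69  75  92 101 104 104 100  89  75  70  69  70  70
   69  70  69]
 [ 68  68  68  69  69  83 102 107 108 109 109 107 108 103  84  69  70  68
   68  68  69]
 [ 69  70  70  70  79 104 108 108 107 107 108 108 108 107 104  82  68  69
  
[... 648 characters left out ...]
0  59  59  60  59  59  60  60  59  59  60  61  58  58  59  57
   58  59  59]
 [ 67  67  67  66  66  67  67  68  68  68  68  67  67  68  67  68  67  68
   68  68  68]
 [ 73  73  74  73  74  74  73  74  74  74  73  73  75  73  73  75  73  75
   73  73  74]
 [ 77  77  78  77  77  77  76  77  78  77  77  77  77  77  78  79  78  78
   77  78  78]
 [ 84  84  83  83  83  85  84  83  83  83  83  84  83  83  83  84  83  83
   83  82  83]
 [ 89  90  89  88  89  89  89  90  88  89  89  89  89  88  90  88  89  89
   90  89  90]
 [101 101 101 101 101 102 101 102 102 102 101 101 101 101 101 102 101 102
  103 102 103]
 [111 111 111 111 111 111 111 112 112 112 112 111 111 113 112 112 113 112
  113 112 114]]
```

Call:
{"op": "carry_out", "data": {"rows": [[[-1.5,0.6,8],[-0.032,-0.006,-0.032],32],[[0,0,8],[0,0,0],32],[[0,0,4],[0,0,0],32],[[0,0,0],[0,0,0],32],[[0,0,0],[0,0,0],32],[[0,0,0],[0,0,0],32]]}}

```text
clock: 26.55
eef_pos: [486.0, -41.5, 227.1]
eef_rot: [0.199, 0.659, 0.708, 0.159]
wrist_force: [-0.3, -0.2, -3.3]
width: 39.8
grip_force: 45.0
```

```bash
python3 -c "from h import *;rep()"
```

```text
t 26.55 tip in ideal tool axes: [-0.786  0.251 53.998] F [ 0.02  -1.865  2.72 ] M [ 0.733  0.013 -0.052] w 39.81630273933764 q [-0.425  0.207  2.146  0.525  0.343 -0.953]
turn needed [ 0.001 -0.     0.001]
```

Call:
{"op": "carry_out", "data": {"rows": [[[-0.8,0.2,8],[0,0,0],32],[[0,0,4],[0,0,0],32],[[0,0,3],[0,0,0],32],[[0,0,3],[0,0,0],32],[[0,0,2],[0,0,0],32],[[0,0,0],[0,0,0],32],[[0,0,0],[0,0,0],32]]}}

```text
clock: 27.25
eef_pos: [496.0, -43.1, 209.7]
eef_rot: [0.199, 0.659, 0.708, 0.159]
wrist_force: [0.2, 0.5, -3.8]
width: 39.6
grip_force: 45.0
```

```bash
python3 -c "from h import *;rep()"
```

```text
t 27.25 tip in ideal tool axes: [ 0.064  0.239 33.877] F [ 0.734 -1.615  3.439] M [ 0.64   0.014 -0.022] w 39.55169686830242 q [-0.417  0.26   2.147  0.604  0.294 -1.03 ]
turn needed [0.001 0.    0.001]
```

Call:
{"op": "carry_out", "data": {"rows": [[[0,0.2,2],[0,0,0],32],[[0,0,2],[0,0,0],32],[[0,0,2],[0,0,0],32],[[0,0,2],[0,0,0],32],[[0,0,2],[0,0,0],32],[[0,0,0],[0,0,0],32]]}}

```text
clock: 27.85
eef_pos: [501.1, -43.5, 200.8]
eef_rot: [0.199, 0.659, 0.708, 0.159]
wrist_force: [0.8, 0.7, -4.3]
width: 39.8
grip_force: 45.0
```

```bash
python3 -c "from h import *;rep()"
```

```text
t 27.85 tip in ideal tool axes: [ 0.075  0.111 23.631] F [ 0.942 -1.295  4.081] M [ 0.624 -0.057 -0.036] w 39.804207916031345 q [-0.411  0.287  2.146  0.651  0.271 -1.075]
turn needed [ 0.001 -0.     0.001]
```

Call:
{"op": "carry_out", "data": {"rows": [[[0,0,2],[0,0,0],32],[[0,0,2],[0,0,0],32],[[0,0,2],[0,0,0],32],[[0,0,2],[0,0,0],32],[[0,0,2],[0,0,0],32],[[0,0,0],[0,0,0],32]]}}

```text
clock: 28.45
eef_pos: [506.1, -43.9, 192.1]
eef_rot: [0.199, 0.659, 0.708, 0.159]
wrist_force: [-0.2, -1.0, -2.5]
width: 39.2
grip_force: 45.0
```

```bash
python3 -c "from h import *;rep()"
```

```text
t 28.45 tip in ideal tool axes: [ 0.114  0.06  13.633] F [-0.787 -1.466  2.11 ] M [ 0.703 -0.169 -0.066] w 39.239266621187106 q [-0.407  0.313  2.146  0.706  0.249 -1.127]
turn needed [0.001 0.    0.001]
```

Call:
{"op": "carry_out", "data": {"rows": [[[0,0,1.5],[0,0,0],32],[[0,0,1.5],[0,0,0],32],[[0,0,1],[0,0,0],32],[[0,0,0],[0,0,0],32]]}}

```text
clock: 28.85
eef_pos: [507.0, -43.9, 190.5]
eef_rot: [0.201, 0.659, 0.707, 0.159]
wrist_force: [-12.6, -0.8, 15.1]
width: 39.6
grip_force: 45.0
```

```bash
python3 -c "from h import *;rep()"
```

```text
t 28.85 tip in ideal tool axes: [ 0.004  0.051 11.703] F [ -1.287  -3.565 -19.32 ] M [ 0.638 -0.314 -0.032] w 39.5560192934118 q [-0.405  0.318  2.148  0.73   0.24  -1.151]
turn needed [0.003 0.002 0.002]
```

The contact is where it should be: the underside is 42 mm below the TCP, the same as at the grasp. The wheel is flat on the cog, so I'll let go and back away.

Call:
{"op": "carry_out", "data": {"rows": [[[0,0,-1],[0,0,0],32],[[0,0,0],[0,0,0],80],[[0,0,0],[0,0,0],80],[[0,0,0],[0,0,0],80],[[0,0,0],[0,0,0],80],[[0,0,0],[0,0,0],80],[[0,0,-10],[0,0,0],80],[[0,0,-20],[0,0,0],80],[[0,0,-30],[0,0,0],80],[[0,0,-40],[0,0,0],80],[[0,0,-10],[0,0,0],80],[[0,0,0],[0,0,0],80]]}}

```text
clock: 30.05
eef_pos: [453.5, -40.0, 287.4]
eef_rot: [0.201, 0.658, 0.707, 0.16]
wrist_force: [0.4, -0.2, -0.5]
width: 80.1
grip_force: 0.0
```

```bash
python3 - <<'E'
from h import *
a=viewer.snapshot("scene");w=viewer.snapshot("wrist")
A=cv2.resize(a[150:300,210:380],None,fx=2.5,fy=2.5,interpolation=cv2.INTER_CUBIC);W=cv2.resize(w[60:300,140:380],(375,375))
cv2.imwrite("pics/end.png",np.hstack([A,W]));s=r.observe();print(s["clock"],s["eef_pos"],s["wrist_force"],s["width"])
E
```

```text
30.15 [453.257 -39.74  285.308] [-0.561  0.101  0.208] 80.12237201175557
```

View pics/end.png

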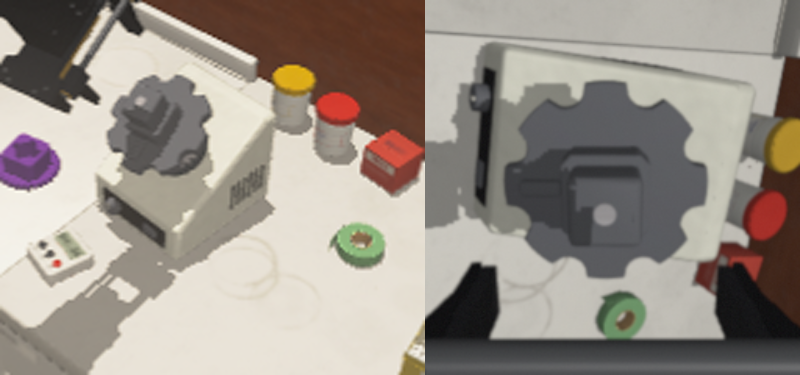

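The wheel sits flat on the hub, with its knob at (150,105) in the scene half and its rib pointing downhill. The gripper is clear, and the timer (60,255) and tape (360,240) haven't moved.

```bash
python3 -c "from h import *;print(r.sign_off())"
```

```text
the job is handed in; nothing more can be done
None
```

The cog and then the wheel went onto the hub and stopped firmly at the expected depths; I let go, left the timer, bottle and tape alone, and handed the job in at about 30 s of the 67 s allowed, with no verdict given on hand-in.

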